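# Put the sieve tray and the flat case away under the birch rack

## Robot

A 6-joint arm with a two-finger parallel gripper is mounted at the origin on the work surface. World frame = base frame: x ahead of the robot, y to its left, z up, the work surface at z = 0. Lengths are in m, angles in rad, forces in N, time in s.
With the tool pointing down it reaches from about 0.375 to 0.925 m from the base axis. Payload 5.7 kg.
Tool frame: the origin (TCP) lies between the finger pads; the fingertips stand 19 mm ahead of it and the grasp point (between the pads) is the TCP; z points along the fingers, y is the direction in which the jaws open and shut (so a half turn about z gives the same grasp; the last joint's range is limited). The gripper opens to 85 mm and grips with 20 to 120 N. Pads are 22 mm wide; open, the fingers measure 114 mm over their backs; the gripper's body (76 mm by 85 mm) begins 54 mm behind the grasp point. The pads swing forward as they close: fully open they stand 13 mm farther back than shut.
Start: joints at [1.146, 0.359, 1.51, -0, 1.272, -0.115], TCP at [0.183, 0.571, 0.25] pointing down, gripper open.
Joint ranges: [-2.97, 2.97], [-1.01, 2.36], [0.21, 2.38], [-0.96, 4.11], [0.2, 2.71], [-2.98, 2.98]. Speed limits (rad/s): [2.39, 2.39, 3.14, 3.14, 3.14, 3.14].

## Interface

Orientations are given as a unit quaternion [w, x, y, z].
In Python, from station import arm, optics gives the robot as it stands. The module is installed in compiled form; this text tells all that it offers.
- The arm moves only by the tool arm_command, never from a script. Its argument "plan" is a list of rows, each a list of 7 numbers: the shift along the tool's x, y, z in cm, then the turn, a rotation vector about the tool's x, y, z in rad, then the opening in per cent of the stroke, from 0 (shut) to 100 (fully open). A call has 1 to 5 rows; each row shifts and turns the pose as measured when the row begins, along the tool's axes as they then stand; what a row does not reach is not made up. A row lasts 1/8 s, in which the tool goes at most 62.5 mm and 10.7 degrees, less where a joint would pass 70% of its speed; a pose out of reach is approached as far as the arm can. A call is refused whole if a number of a shift passes 6.25 or a number of a turn 0.188, either way. A call with a gripper value outside its range is refused whole. The fingers move at their own pace and stop on an object; "squeeze" is the grip in N (left out, the last holds). Time passes only in rows, so rows that do not move let the fingers close. It gives the time, the measured TCP pose, the force and the opening at its end, in the units of the state.
- arm.get_obs(): the state, without advancing time (a new reading comes with each control period).
- optics.snapshot(name): name is "scene" or "side" or "wrist"; returns the picture (480x640x3 uint8, red, green, blue); there is no depth.
- optics.camera_model(name): a dict with "mtx" (3x3 intrinsics, pixels), "rvec" (rotation vector, rad) and "tvec" (3), from world to camera coordinates, as OpenCV has them; the wrist camera has in their place "mount" (4x4, takes a point from camera to tool coordinates, whose origin is the TCP and whose axes are the flange's). Camera axes: x right, y down, z forward; pixel columns grow to the right and rows downward; lengths in m; the calibration is good to about 2 mm. The wrist camera is an equidistant fisheye: a pixel r from the principal point sees the ray r / f radians off the axis. A picture is of the moment at which its call begins: read the wrist's pose just before it. camera_model takes no time and is no camera call.
- arm.hand_in(): hands the job in, once; it reports no verdict.
The state is a dict: "t": time; "joints": joint angles; "qvel": joint speeds; "effort": joint torques, N m; "ee_pos": TCP position; "orientation": TCP orientation; "wrist_force": force on the tool from outside, world axes, zero at the start; "ft_torque": the same for the moment, N m; "width": finger opening in m.
Only numpy, scipy, OpenCV 4.12 (cv2) and the standard library are available. Lean on these libraries where they do the work, as an engineer would, in place of code of your own. Each camera call takes 0.05 s, during which the arm holds its last target.

## Task

Lay the brass sieve ring flat on the floor of the shallow tray, beside the hand lens, then slide the tray, finger pull outwards, under the wide tall part of the birch rack, and slide the flat wooden case lengthwise under the narrow low part, each straight and fully home so that its front is flush with the front of the rack. Leave the marbles in their holes on the rack, and do not knock over or push about the mug or the bottle.

Things in the scene. Friction and masses are not known exactly. Their poses are not given: they have to be found in the camera images.
- rack: Stepped birch display rack with graded holes, fixed to the shelf, 120 mm deep (x), 288 mm wide (y): a wide tall part at +y and a narrow low part at -y, boards on upright 12 mm cheeks, open at the front (-x), with a back rail as stop 110 mm in. Three marbles sit in holes on the tall part, 72 mm behind the front edge, tops up to 98 mm above the shelf. Origin: centre of its underside.
- tall_bay (a point): Wide tall bay under the rack: 176 mm wide (y), 41 mm high under its board (board top at 55 mm), stop 110 mm in. Point: middle of the bay's front opening, on the shelf surface; +x points into the bay, y across it, z up.
- low_bay (a point): Narrow low bay under the rack, 138 mm to the -y side of the tall bay: 76 mm wide (y), 30 mm high under its board (board top at 42 mm), stop 110 mm in. Point: middle of its front opening, on the shelf surface; +x points into the bay, z up.
- tray_floor (a point): Loose shallow dark wooden tray, 110 mm long (x) by 164 mm wide (y), walls 5 mm thick and 12 mm high, floor 5 mm thick, cork lined, about 0.28 kg. A hand lens is clipped along its -y side (up to y = -19 mm, 17 mm high, does not come off); the +y side is free. Point: centre of the upper face of its floor. At -x its front carries the finger pull; +x is its back, which goes in first.
- tray_pull (a point): Finger pull of the tray: an upright wooden fin 14 mm thick (y), standing out 40 mm from the middle of the tray's front, from 3 to 29 mm above the shelf. Point: in the fin, 23 mm ahead of the tray's front, 16 mm above the shelf; axes as the tray. When the tray is home this fin stands out in front of the rack.
- case_mid (a point): Loose flat lidded wooden case (lid does not open), dark with a pale inlay, 110 mm long (x), 64 mm wide (y), 25 mm high, about 0.2 kg; no handle; either end may go in first. Point: its centre, half-way up; axes as the case, z up.
- sieve_mid (a point): Small brass sieve ring, 65 mm across, 30 mm high, wall 3 mm, with wire mesh near its foot (seen only, nothing rests on it), about 0.11 kg, standing flat on the shelf. Point: on its axis, half-way up; z along the axis. In the tray it reaches 35 mm above the shelf.
- marble0: Smallest copper-veined marble, 38 mm across, resting in a hole on the rack; origin at its centre.
- marble1: Middle copper-veined marble, 44 mm across, resting in a hole on the rack; origin at its centre.
- marble2: Largest copper-veined marble, 52 mm across, resting in a hole on the rack; origin at its centre.
- mug: Mustard glazed mug, 80 mm across, 76 mm high, handle standing out 28 mm at its +y; stands among the things to be put away. Origin: centre of its underside.
- bottle: Indigo glass bottle, 60 mm across, 135 mm high, among the things to be put away. Origin: centre of its underside.
Mind the look-alikes: they are no part of the job. Leave any green look-alike of the part that bears tray_floor alone. Of the things that look like the part that bears sieve_mid, take the one that is farthest to the robot's left at the start.

How it is judged:
By the outcome, as a careful person would: the job done as asked, in the order asked, and still so for the second after the job is handed in, with the robot touching nothing.
It also fails if it takes over 72 s, if anything falls off the work surface, if the arm or the gripper's body presses on something with over 40 N, if the wrist force passes 120 N, or if a joint passes its speed limit or range.

## Working session

There is one attempt and no reset: what is moved stays moved. The work goes in short steps, Python scripts to look and compute and a tool call to move; the robot and the scene stay as the last step left them, time stands still between calls to the robot, and variables do not carry over. Pictures are saved under pics/ and viewed, and the job is handed in when it is done.

Besides the shell and the picture viewer there is one more tool, called after "Emit:" as name(argument=value, ...) on one line, values as JSON. arm_command: Moves the arm, as the interface text tells. Its arguments: {"type":"object","properties":{"plan":{"type":"array","items":{"type":"array","items":{"type":"number"}}},"squeeze":{"type":"number"}},"required":["plan"]}

```bash
mkdir -p pics
python3 - <<'E'
from station import arm, optics
import cv2, numpy as np
print(arm.get_obs())
for n in ("scene","side","wrist"):
    m=optics.camera_model(n); print(n,{k:np.round(np.array(v),4).tolist() if not isinstance(v,str) else v for k,v in m.items()})
    im=optics.snapshot(n); cv2.imwrite(f"pics/{n}0.png",im[:,:,::-1])
E
```

```text
{'t': 0.0, 'joints': array([ 1.14591412e+00,  3.59542048e-01,  1.51146944e+00,  3.26550155e-07,
        1.27247267e+00, -1.15095602e-01]), 'qvel': array([0.0007205 , 0.00136652, 0.00096635, 0.00169091, 0.00062909,
       0.00104846]), 'effort': array([-6.77876596e-04, -5.27625954e+01, -2.78607130e+01, -5.60070530e-04,
        1.36461732e-02, -2.59734924e-05]), 'ee_pos': array([0.1826454 , 0.57083534, 0.2494174 ]), 'orientation': array([-2.52401507e-04,  1.54274659e-01,  9.88027548e-01, -9.11447505e-04]), 'wrist_force': array([ 0.989853  , -0.21422093,  0.16101126]), 'ft_torque': array([-0.02972029, -0.01039361, -0.01449559]), 'width': 0.08513675019279715}
scene {'mtx': [[466.9773, 0.0, 315.6175], [0.0, 466.9773, 244.633], [0.0, 0.0, 1.0]], 'rvec': [2.0529, 0.9292, -0.498], 'tvec': [-0.3388, -0.1343, 1.4039]}
side {'mtx': [[436.2985, 0.0, 318.708], [0.0, 436.2985, 237.9755], [0.0, 0.0, 1.0]], 'rvec': [0.3809, -2.8524, 0.9836], 'tvec': [0.4927, 0.1001, 1.2846]}
wrist {'mtx': [[371.6483, 0.0, 317.1088], [0.0, 371.6483, 237.3998], [0.0, 0.0, 1.0]], 'mount': [[0.0013, -0.9506, -0.3103, 0.0806], [1.0, 0.0014, -0.0001, 0.0004], [0.0005, -0.3103, 0.9506, -0.1242], [0.0, 0.0, 0.0, 1.0]]}
```

View pics/scene0.png

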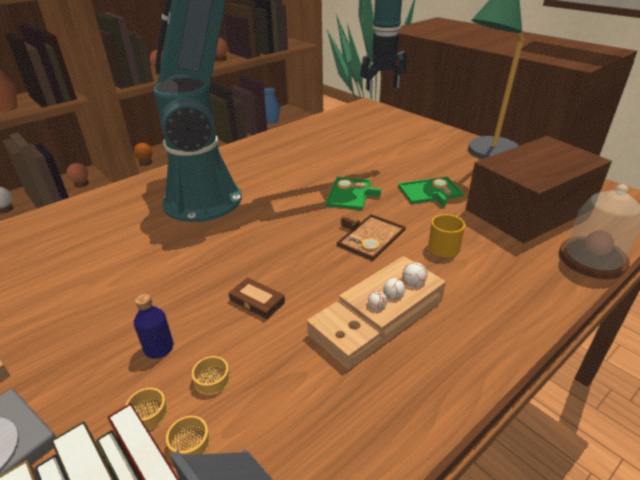

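View pics/side0.png

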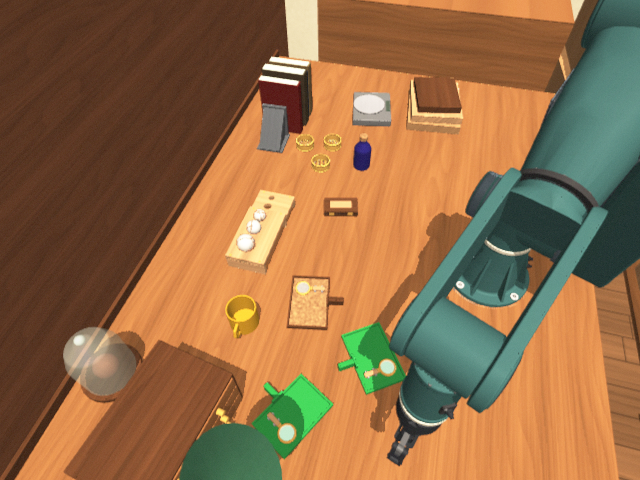

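View pics/wrist0.png

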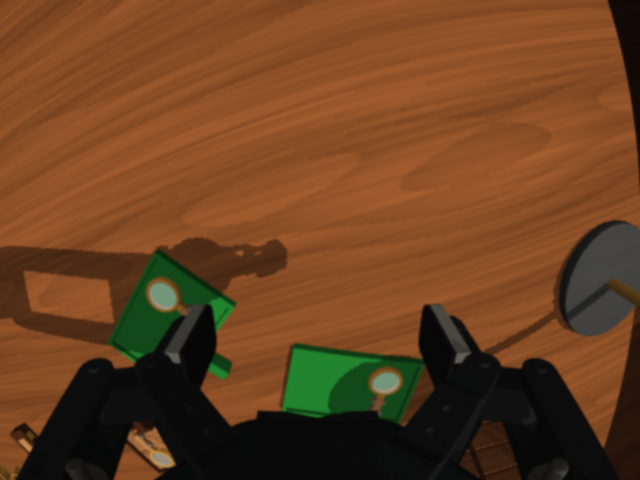

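The scene view shows a dark tray at (371,236) with its pull at (349,222), the case at (257,297), the rack at (378,310), the mug at (446,236) and the bottle at (154,330). Green tray look-alikes are at (350,192) and (432,190). The sieve candidates are at (210,375), (146,408) and (187,437). In the side view they are at (320,162), (332,142) and (305,142).

```bash
cat > h.py <<'E'
import numpy as np, cv2
from station import arm, optics
from scipy.spatial.transform import Rotation as R
def ray(n,px,obs=None):
    m=optics.camera_model(n);K=np.array(m['mtx'])
    if n=='wrist':
        d=np.array([(px[0]-K[0,2])/K[0,0],(px[1]-K[1,2])/K[1,1]]);r=np.linalg.norm(d)
        v=np.array([0,0,1.]) if r<1e-9 else np.r_[d/r*np.sin(r),np.cos(r)]
        M=np.array(m['mount']);o=obs or arm.get_obs();q=o['orientation'];Rw=R.from_quat([q[1],q[2],q[3],q[0]]).as_matrix()
        return Rw@M[:3,3]+o['ee_pos'],Rw@(M[:3,:3]@v)
    Rm=cv2.Rodrigues(np.array(m['rvec'],float))[0];t=np.array(m['tvec']).ravel()
    return -Rm.T@t,Rm.T@np.linalg.solve(K,np.r_[px,1.])
def onz(n,px,z,obs=None):
    c,d=ray(n,px,obs);return c+d*(z-c[2])/d[2]
def proj(n,P,obs=None):
    m=optics.camera_model(n);K=np.array(m['mtx']);P=np.atleast_2d(P).astype(float)
    if n=='wrist':
        M=np.array(m['mount']);o=obs or arm.get_obs();q=o['orientation'];Rw=R.from_quat([q[1],q[2],q[3],q[0]]).as_matrix()
        c=((P-o['ee_pos'])@Rw-M[:3,3])@M[:3,:3]
        th=np.arctan2(np.hypot(c[:,0],c[:,1]),c[:,2]);u=c[:,:2]/np.hypot(c[:,0],c[:,1])[:,None]
        return u*th[:,None]*K[0,0]+K[:2,2]
    return cv2.projectPoints(P,np.array(m['rvec'],float),np.array(m['tvec'],float),K,None)[0][:,0]
def both(p1,p2,n1='scene',n2='side'):
    a,d=ray(n1,p1);b,e=ray(n2,p2)
    s=np.linalg.lstsq(np.c_[d,-e],b-a,rcond=None)[0]
    return (a+s[0]*d+b+s[1]*e)/2,np.linalg.norm(a+s[0]*d-b-s[1]*e)
def snap(n,f):
    im=optics.snapshot(n)[:,:,::-1].copy();cv2.imwrite('pics/'+f,im);return im
E
python3 - <<'E'
from h import *
np.set_printoptions(precision=4,suppress=True)
for a,b in [((210,375),(320,162)),((146,408),(332,142)),((187,437),(305,142))]: print('sieve',onz('scene',a,.015),onz('side',b,.015))
for a,b,n in [((257,297),(341,207),'case'),((371,236),(310,303),'tray'),((349,222),(337,300),'pull'),((154,345),(362,165),'bottle'),((446,250),(241,320),'mug')]: print(n,onz('scene',a,.012),onz('side',b,.012))
for a,b in [((376,300),(260,215)),((394,288),(254,227)),((414,273),(246,242))]: print(both(a,b))
s=cv2.imread('pics/scene0.png');d=cv2.imread('pics/side0.png')
A=cv2.resize(s[190:370,220:480],None,fx=3,fy=3,interpolation=cv2.INTER_CUBIC);cv2.imwrite('pics/c1.png',A)
A=cv2.resize(d[180:345,215:375],None,fx=3.6,fy=3.6,interpolation=cv2.INTER_CUBIC);cv2.imwrite('pics/c2.png',A)
A=cv2.resize(s[280:470,110:260],None,fx=3,fy=3,interpolation=cv2.INTER_CUBIC);cv2.imwrite('pics/c3.png',A)
E
```

```text
sieve [ 0.5921 -0.3189  0.015 ] [ 0.5949 -0.3204  0.015 ]
sieve [ 0.5793 -0.4385  0.015 ] [ 0.5807 -0.4382  0.015 ]
sieve [ 0.6761 -0.4111  0.015 ] [ 0.6787 -0.4127  0.015 ]
case [ 0.4733 -0.1308  0.012 ] [ 0.4712 -0.1308  0.012 ]
tray [0.4812 0.2238 0.012 ] [0.4695 0.241  0.012 ]
pull [0.3954 0.2272 0.012 ] [0.3993 0.2122 0.012 ]
bottle [ 0.4507 -0.3644  0.012 ] [ 0.4465 -0.3463  0.012 ]
mug [0.648  0.3172 0.012 ] [0.6359 0.3401 0.012 ]
(array([0.6943, 0.0135, 0.0665]), np.float64(0.00043516633703596946))
(array([0.695 , 0.0653, 0.0684]), np.float64(0.001139078205442693))
(array([0.6952, 0.1282, 0.0734]), np.float64(0.0007245220286730713))
```

View pics/c1.png

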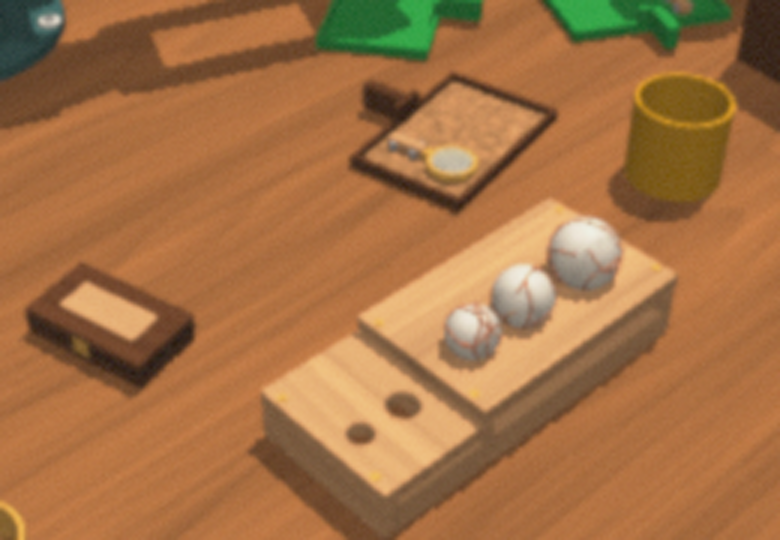

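View pics/c2.png

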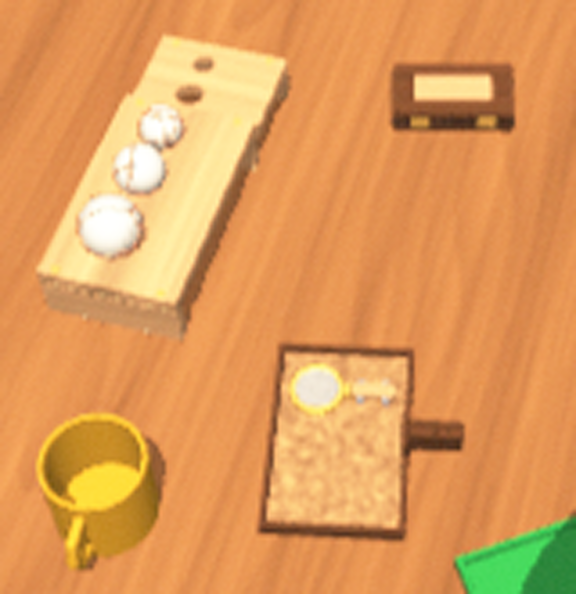

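View pics/c3.png

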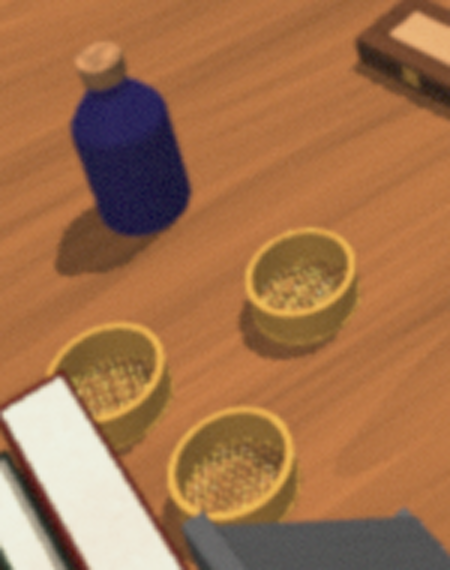

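Run:
```python
from h import *
np.set_printoptions(precision=4,suppress=True)
f1=lambda p:(p[0]/3+220,p[1]/3+190)
f2=lambda p:(p[0]/3.6+215,p[1]/3.6+180)
def show(n,P1,P2,z):
    print(n)
    a=np.array([onz('scene',f1(p),z)[:2] for p in P1]);b=np.array([onz('side',f2(p),z)[:2] for p in P2])
    print(a.tolist());print(b.tolist());print(a.mean(0),b.mean(0))
show('tall: F-y,F+y,B+y,B-y',[(360,320),(552,200),(676,272),(487,412)],[(251,112),(180,300),(37,272),(128,95)],.055)
show('low: F-y,B-y',[(262,393),(387,497)],[(288,62),(163,37)],.042)
show('tray F-y,F+y,B+y,B-y',[(352,162),(455,75),(556,112),(455,208)],[(412,350),(404,536),(261,530),(282,347)],.012)
show('case',[(82,263),(193,325),(140,382),(27,315)],[(392,65),(513,65),(514,112),(392,112)],.025)
```

```text
tall: F-y,F+y,B+y,B-y
[[0.6294150910952738, -0.025265834316182345], [0.6295846375451783, 0.17522606438940969], [0.7438507119605751, 0.17650350031435302], [0.7467194072688688, -0.02372646716001664]]
[[0.6297055768195172, -0.030656547619995478], [0.6217787220167301, 0.1735772067942135], [0.7427238967038311, 0.177456934608212], [0.7409193717615179, -0.021973705456762138]]
[0.6874 0.0757] [0.6838 0.0746]
low: F-y,B-y
[[0.6275215980367213, -0.11250437626834564], [0.7463539366978088, -0.11168667888524803]]
[[0.6207723899407457, -0.10763473678056645], [0.7415967923865832, -0.10846068601676606]]
[ 0.6869 -0.1121] [ 0.6812 -0.108 ]
tray F-y,F+y,B+y,B-y
[[0.4479330891101694, 0.13541730988156997], [0.4126450891442396, 0.29756198143361456], [0.5149615014750575, 0.3195491050323065], [0.5502746129183316, 0.15432621729508078]]
[[0.43876268201456786, 0.14449513816541815], [0.40317801517050755, 0.30461885737661], [0.5072244769855225, 0.32763210413723426], [0.5409788413732817, 0.16886827200972077]]
[0.4815 0.2267] [0.4725 0.2364]
case
[[0.41727405289570596, -0.11711527820488371], [0.5290782466964425, -0.09609768731467189], [0.5500619362816976, -0.15836811081937924], [0.4390741580916172, -0.1800293183170687]]
[[0.5328723119752731, -0.14355042283407893], [0.425515244060534, -0.17183378947055072], [0.4123324286030713, -0.1157123506220884], [0.517885194845368, -0.08782280284683674]]
[ 0.4839 -0.1379] [ 0.4722 -0.1297]
```

Run:
```python
from h import *
np.set_printoptions(precision=4,suppress=True)
f1=lambda p:(p[0]/3+220,p[1]/3+190)
f2=lambda p:(p[0]/3.6+215,p[1]/3.6+180)
for n,P1,P2 in [('tall: F-y,F+y,B+y,B-y',[(360,320),(552,200),(676,272),(487,412)],[(251,112),(180,300),(37,272),(128,95)]),('low: F-y,B-y',[(262,393),(387,497)],[(288,62),(163,37)]),
('tray F-y,F+y,B+y,B-y',[(352,162),(455,75),(556,112),(455,208)],[(412,350),(404,536),(261,530),(282,347)]),
('case',[(82,263),(193,325),(140,382),(27,315)],[(392,112),(513,112),(513,65),(392,65)]),('case2',[(82,263),(193,325),(140,382),(27,315)],[(513,112),(392,112),(392,65),(513,65)])]:
  print(n)
  for a,b in zip(P1,P2): print(*both(f1(a),f2(b)))
```

```text
tall: F-y,F+y,B+y,B-y
[ 0.6299 -0.0276  0.0574] 0.0028635882738944317
[0.6252 0.1749 0.0536] 0.00738043392210759
[0.7432 0.1771 0.0543] 0.00043315074205955225
[ 0.7436 -0.0228  0.0525] 0.0037935925322288735
low: F-y,B-y
[ 0.6231 -0.1105  0.0377] 0.002428998791192203
[ 0.7437 -0.1104  0.039 ] 0.002016353169458673
tray F-y,F+y,B+y,B-y
[0.4405 0.1411 0.0055] 0.0019173830354926825
[0.4052 0.3032 0.0066] 0.0035501672243259063
[0.5092 0.3257 0.0065] 0.0018410816643294056
[0.543  0.1631 0.0029] 0.0007879299807933853
case
[ 0.4865 -0.1112  0.0457] 0.08771029278588242
[ 0.4522 -0.0959 -0.0005] 0.09911673101979081
[ 0.4661 -0.1579 -0.0081] 0.10164130571689786
[ 0.5035 -0.17    0.0423] 0.08631229821306721
case2
[ 0.4141 -0.1163  0.023 ] 0.0019424718748539758
[ 0.5208 -0.0924  0.0178] 0.003623872294632068
[ 0.5373 -0.1529  0.0127] 0.004198633796359483
[ 0.4282 -0.177   0.017 ] 0.004753551669782615
```

The bay front is at x≈0.627, with the tall bay centred at y≈0.076 and the low bay at y≈-0.062. I'm taking the sieve at (0.593,-0.319): it has the largest y of the three, and it is the upper right ring in the c3 crop. Moving there now.

Emit:
arm_command(plan=[[-4.2, -4.6, 0, 0, 0, 0, 100], [-4.2, -4.6, 0, 0, 0, 0, 100], [-4.2, -4.6, 0, 0, 0, 0, 100], [-4.2, -4.6, 0, 0, 0, 0, 100], [-4.2, -4.6, 0, 0, 0, 0, 100]])

```text
t: 0.78
ee_pos: [0.3135, 0.2882, 0.2485]
orientation: [0.0, 0.15, 0.989, 0.0]
wrist_force: [0.5, -0.6, 1.0]
width: 0.0856
```

Emit:
arm_command(plan=[[-4.2, -4.6, 0, 0, 0, 0, 100], [-4.2, -4.6, 0, 0, 0, 0, 100], [-4.2, -4.6, 0, 0, 0, 0, 100], [-4.2, -4.6, 0, 0, 0, 0, 100], [-4.2, -4.6, 0, 0, 0, 0, 100]])

```text
t: 1.4
ee_pos: [0.4447, 0.0043, 0.2492]
orientation: [0.002, 0.15, 0.989, 0.001]
wrist_force: [0.7, 0.3, -0.1]
width: 0.0854
```

Run:
```python
from h import *
print(arm.get_obs()['ee_pos'].tolist(),arm.get_obs()['orientation'].tolist())
snap('wrist','w1.png')
```

```text
[0.44472233908034975, 0.004289940212825183, 0.2491918305415844] [0.0019147569155842695, 0.15009497092406365, 0.988669347367029, 0.0008688993677724821]
```

View pics/w1.png

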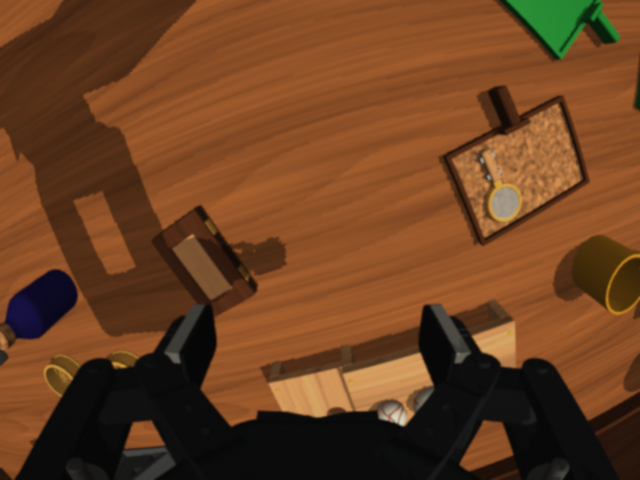

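The wrist view shows the case at (205,258), the tray at (515,175) with its pull at (503,108), and the rack's front edge running from (265,368) to (500,305).

Run:
```python
import cv2
w=cv2.imread('pics/w1.png')
cv2.imwrite('pics/w1a.png',cv2.resize(w[80:260,420:620],None,fx=3.3,fy=3.3,interpolation=2)[:600])
cv2.imwrite('pics/w1b.png',cv2.resize(w[190:330,130:280],None,fx=4,fy=4,interpolation=2))
cv2.imwrite('pics/w1c.png',cv2.resize(w[290:430,250:530],None,fx=2.8,fy=2.8,interpolation=2))
```

```text
(no output)
```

View pics/w1a.png

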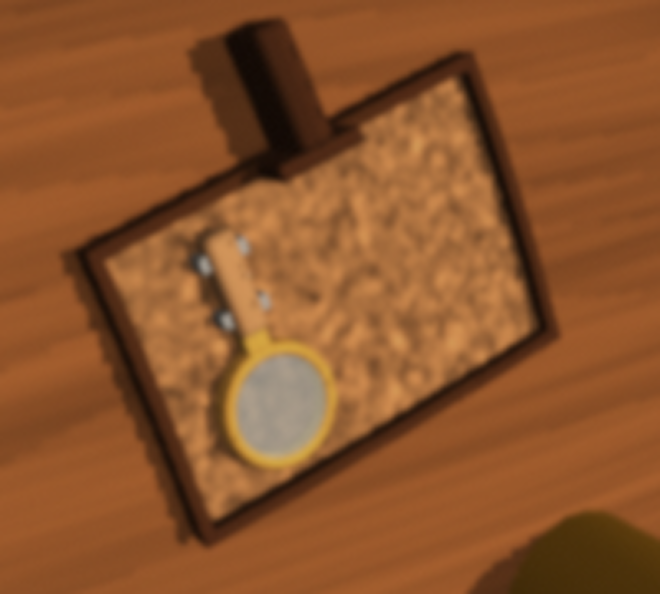

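View pics/w1b.png

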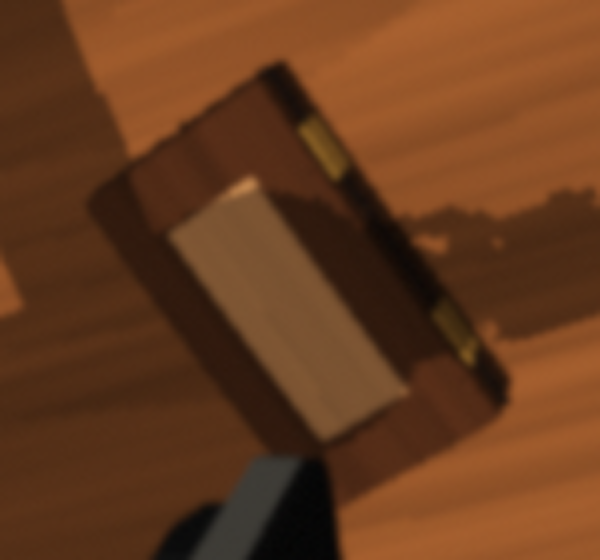

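View pics/w1c.png

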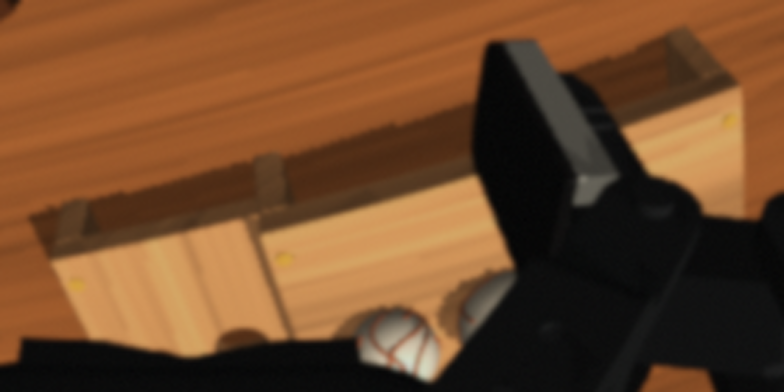

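Run:
```python
from h import *
np.set_printoptions(precision=4,suppress=True)
o=dict(ee_pos=np.array([0.44472233908034975, 0.004289940212825183, 0.2491918305415844]),orientation=np.array([0.0019147569155842695, 0.15009497092406365, 0.988669347367029, 0.0008688993677724821]))
def g(P,s,off,z):
    a=np.array([onz('wrist',(p[0]/s+off[0],p[1]/s+off[1]),z,o)[:2] for p in P]);print(a.tolist());return a
def yaw(a,b): d=b-a; return np.arctan2(d[1],d[0]),np.linalg.norm(d)
t=g([(85,250),(468,55),(553,330),(207,540)],3.3,(420,80),.012);print('tray',t.mean(0),yaw(t[0],t[3]),yaw(t[1],t[2]),yaw(t[0],t[1]),yaw(t[3],t[2]))
c=g([(90,205),(265,78),(497,408)],4,(130,190),.025);print('case',(c[0]+c[2])/2,yaw(c[1],c[2]),yaw(c[0],c[1]))
r=g([(258,232),(740,85)],2.8,(250,290),.055);print(yaw(*r))
g([(52,258)],2.8,(250,290),.042)
g([(30,215),(690,28),(685,28),(258,158),(283,152)],2.8,(250,290),.0)
```

```text
[[0.43715456510629214, 0.14329293575518515], [0.40496256672956304, 0.30131258196403365], [0.5082048693854045, 0.3232813401571695], [0.5426645544607518, 0.16641693148084707]]
tray [0.4732 0.2336] (np.float64(0.2157527996227952), np.float64(0.10801424457866018)) (np.float64(0.209661258905699), np.float64(0.1055537748933161)) (np.float64(1.7717676717357291), np.float64(0.1612654127438893)) (np.float64(1.7870396314592474), np.float64(0.1606048336908463))
[[0.4299007739821113, -0.17280751840748126], [0.41367735811047307, -0.11154680572109169], [0.5157672545771695, -0.0862307040672699]]
case [ 0.4728 -0.1295] (np.float64(0.2430751926806489), np.float64(0.10518199448350199)) (np.float64(1.8296792597927667), np.float64(0.06337250303868781))
[[0.6234401219006971, -0.021817246596624873], [0.625403948816541, 0.17830415224176893]]
(np.float64(1.560983463737539), np.float64(0.20013103429800908))
[[0.6232529814101213, -0.10860971450566359]]
[[0.6287515945066533, -0.12631038267619082], [0.6289439738968332, 0.18042570331056215], [0.628022437426414, 0.17796849182229055], [0.627263116240047, -0.019492732120873678], [0.6275770840077101, -0.00834771617925411]]
```

Emit:
arm_command(plan=[[-4.2, -4.6, 0, 0, 0, 0.15, 100], [-3.5, -5.1, 0, 0, 0, 0.15, 100], [-2.7, -5.6, 0, 0, 0, 0.15, 100], [-1.9, -5.9, 0, 0, 0, 0.15, 100], [-1.0, -6.1, 0, 0, 0, 0.15, 100]])

```text
t: 2.08
ee_pos: [0.403, -0.2794, 0.2497]
orientation: [0.006, 0.512, 0.859, 0.001]
wrist_force: [1.5, -0.8, -0.3]
width: 0.0852
```

Emit:
arm_command(plan=[[-3.1, 3.7, 0, 0, 0, 0, 100], [-3.1, 3.7, 0, 0, 0, 0, 100], [-3.1, 3.7, 0, 0, 0, 0, 100], [-2.2, 2.5, 0, 0, 0, 0.14, 100], [0, 0, 3, 0, 0, 0.145, 100]])

```text
t: 2.7
ee_pos: [0.5771, -0.3254, 0.2211]
orientation: [0.007, 0.639, 0.769, 0.001]
wrist_force: [-0.3, -0.5, -1.0]
width: 0.0855
```

```bash
cat >> h.py <<'E'
def to(x,y,z=None,yaw=None):
    "remaining shift in tool axes (cm), turn about tool z for tool-x angle yaw (deg)"
    o=arm.get_obs();q=o['orientation'];M=R.from_quat([q[1],q[2],q[3],q[0]]).as_matrix()
    d=np.array([x,y,o['ee_pos'][2] if z is None else z])-o['ee_pos']
    a=np.degrees(np.arctan2(M[1,0],M[0,0]))
    print('pos',o['ee_pos'].round(4),'yaw',a.round(2),'tilt',M[:,2].round(4),'w',round(o['width'],4),'F',o['wrist_force'].round(1),'t',round(o['t'],2))
    print('shift cm',(M.T@d*100).round(2),'turn',None if yaw is None else round(-np.radians((yaw-a+180)%360-180),3))
E
python3 - <<'E'
from h import *
to(.5935,-.3197,.1,102)
snap('wrist','w2.png')
E
```

```text
pos [ 0.5771 -0.3254  0.2211] yaw 100.56 tilt [ 0.0111 -0.007  -0.9999] w 0.0855 F [-0.3 -0.5 -1. ] t 2.7
shift cm [ 0.37  1.6  12.12] turn -0.025
```

View pics/w2.png

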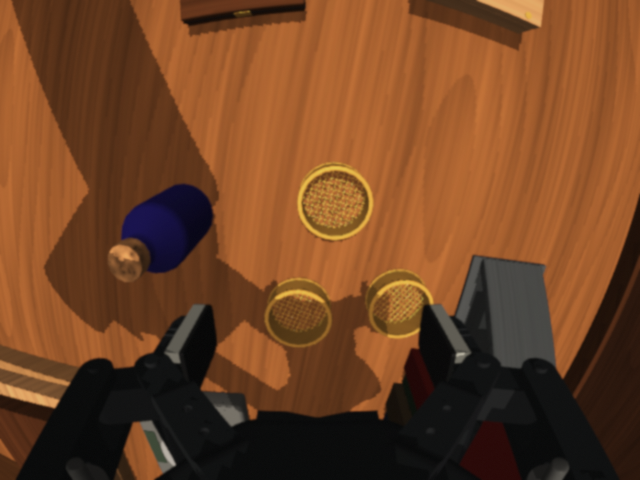

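Run:
```python
from h import *
im=cv2.imread('pics/w2.png');h=cv2.cvtColor(im,cv2.COLOR_BGR2HSV)
m=cv2.inRange(h,(20,110,90),(32,255,255));m[:150]=0;m[255:]=0;m[:,:280]=0;m[:,390:]=0
ys,xs=np.nonzero(m);print(xs.min(),xs.max(),ys.min(),ys.max(),len(xs))
# rim outer: bright
for p in [(297.5,203),(373,201),(336,166),(336,241)]: print(onz('wrist',p,.03).round(4))
print(onz('wrist',(335.5,204),.03))
```

```text
298 371 166 239 632
[ 0.5546 -0.3162  0.03  ]
[ 0.6178 -0.3027  0.03  ]
[ 0.5809 -0.2791  0.03  ]
[ 0.5935 -0.3439  0.03  ]
[ 0.58662942 -0.31126288  0.03      ]
```

Run:
```python
from h import *
to(.5935,-.3197,.1,102)
def rim(f,obs,box):
    im=cv2.imread('pics/'+f)
    return
o1=arm.get_obs();im=snap('wrist','w3.png')
print(o1['ee_pos'],o1['orientation'])
m=cv2.inRange(cv2.cvtColor(im,cv2.COLOR_BGR2HSV),(20,110,90),(32,255,255));m[:150]=0;m[255:]=0;m[:,:280]=0;m[:,390:]=0
ys,xs=np.nonzero(m);print(xs.min(),xs.max(),ys.min(),ys.max())
c=((xs.min()+xs.max())/2,(ys.min()+ys.max())/2);print(c,onz('wrist',c,.03,o1))
s=cv2.imread('pics/scene0.png');m=cv2.inRange(cv2.cvtColor(s,cv2.COLOR_BGR2HSV),(20,110,60),(32,255,255));m[:340]=0;m[410:]=0;m[:,:180]=0;m[:,240:]=0
ys,xs=np.nonzero(m);print('scene',xs.min(),xs.max(),ys.min(),ys.max(), [onz('scene',p,.03)[:2].round(4) for p in [(xs.min(),369),(xs.max(),369)]])
d=cv2.imread('pics/side0.png');cv2.imwrite('pics/c4.png',cv2.resize(d[120:190,280:370],None,fx=6,fy=6,interpolation=2))
print('proj scene',proj('scene',[[.587,-.311,.03],[.5935,-.3197,.03]]),proj('side',[[.587,-.311,.03],[.5935,-.3197,.03]]))
```

```text
pos [ 0.5731 -0.3229  0.2149] yaw 100.22 tilt [ 2.3e-03 -8.0e-04 -1.0e+00] w 0.0854 F [-1.2  0.2 -3. ] t 2.75
shift cm [-0.03  2.04 11.5 ] turn -0.031
[ 0.57308579 -0.32294779  0.21493934] [1.13740447e-03 6.41342724e-01 7.67253578e-01 4.04200168e-04]
304 377 173 245
(np.float64(340.5), np.float64(209.0)) [ 0.59169386 -0.31479452  0.03      ]
scene 195 226 366 384 [array([ 0.5736, -0.3369]), array([ 0.6117, -0.2941])]
proj scene [[211.04996085 365.83007248]
 [208.71668815 370.50052618]] [[321.40793937 160.93618966]
 [320.2901527  159.02350214]]
```

View pics/c4.png

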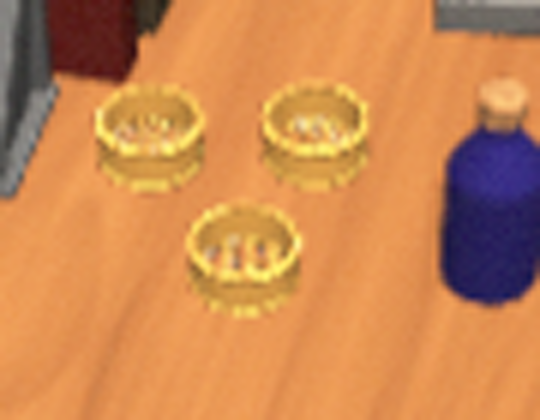

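Emit:
arm_command(plan=[[0.35, 2.0, 4.5, 0, 0, -0.03, 100], [0, 0, 4.5, 0, 0, 0, 100], [0, 0, 0, 0, 0, 0, 100], [0, 0, 0, 0, 0, 0, 100]])

```text
t: 3.3
ee_pos: [0.5913, -0.3149, 0.1283]
orientation: [0.001, 0.621, 0.783, 0.0]
wrist_force: [0.4, 0.6, 0.3]
width: 0.0852
```

Run:
```python
from h import *
to(.592,-.316,.028,102)
o1=arm.get_obs();im=snap('wrist','w4.png')
print(o1['qvel'])
np.save('o4.npy',np.r_[o1['ee_pos'],o1['orientation']])
```

```text
pos [ 0.5913 -0.3149  0.1283] yaw 103.15 tilt [ 1.6e-03 -8.0e-04 -1.0e+00] w 0.0852 F [0.4 0.6 0.3] t 3.3
shift cm [-0.11  0.02 10.03] turn 0.02
[ 0.00025028  0.00285623  0.01623249 -0.00210483  0.01184532 -0.01494062]
```

View pics/w4.png

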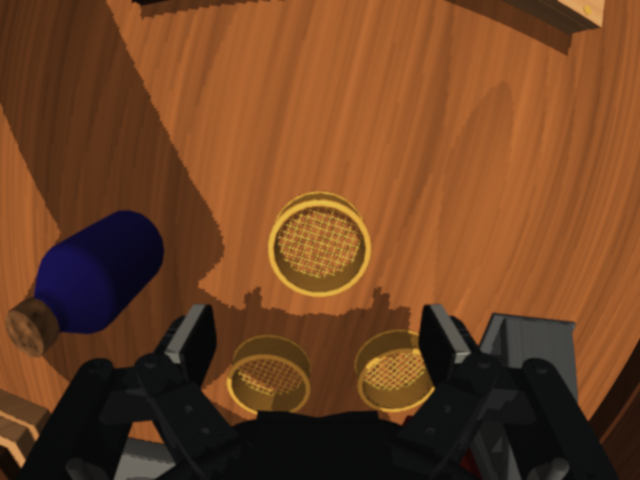

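The rim runs from x 268 to 371 and y 200 to 297, so its centre is about (319.5,248.5), midway between the fingers.

Run:
```python
from h import *
v=np.load('o4.npy');o=dict(ee_pos=v[:3],orientation=v[3:])
for p in [(319.5,248.5),(268,248),(371,248),(320,200),(320,297)]: print(onz('wrist',p,.03,o))
```

```text
[ 0.59236836 -0.31446839  0.03      ]
[ 0.56022978 -0.32171172  0.03      ]
[ 0.62443562 -0.3066418   0.03      ]
[ 0.58539572 -0.28372685  0.03      ]
[ 0.60070836 -0.34811786  0.03      ]
```

Emit:
arm_command(plan=[[0, 0.1, 3.5, 0, 0, 0, 100], [0, 0, 3.5, 0, 0, 0, 100], [0, 0, 3.0, 0, 0, 0, 100], [0, 0, 0, 0, 0, 0, 100]])

```text
t: 3.85
ee_pos: [0.5981, -0.3193, 0.0371]
orientation: [0.009, 0.621, 0.784, 0.001]
wrist_force: [0.0, -0.4, 0.1]
width: 0.0854
```

Run:
```python
from h import *
to(.5925,-.315,.028,102)
snap('wrist','w5.png')
```

```text
pos [ 0.5981 -0.3193  0.0371] yaw 103.24 tilt [ 0.015  -0.0099 -0.9998] w 0.0854 F [ 0.  -0.4  0.1] t 3.85
shift cm [ 0.56 -0.46  0.9 ] turn 0.022
```

View pics/w5.png

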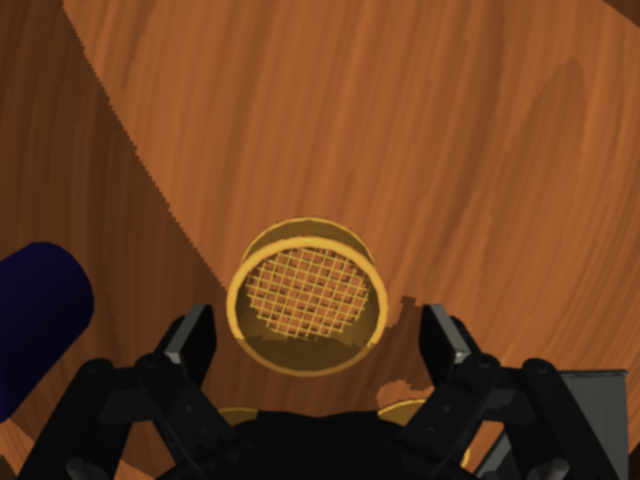

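Emit:
arm_command(plan=[[0.55, -0.45, 0.5, 0.012, 0.013, 0, 100], [0, 0, 0.3, 0, 0, 0, 100], [0, 0, 0, 0, 0, 0, 100]])

```text
t: 4.28
ee_pos: [0.5961, -0.3176, 0.0354]
orientation: [0.005, 0.621, 0.784, 0.0]
wrist_force: [-0.1, -0.7, 0.4]
width: 0.0856
```

```bash
cat >> h.py <<'E'
    w=np.cross(M[:,2],[0,0,-1]);print('untilt',(M.T@w).round(3))
E
python3 - <<'E'
from h import *
to(.5925,-.315,.028,102)
E
```

```text
pos [ 0.5961 -0.3176  0.0354] yaw 103.26 tilt [ 0.0083 -0.0054 -1.    ] w 0.0856 F [-0.1 -0.7  0.4] t 4.28
shift cm [ 0.34 -0.3   0.74] turn 0.022
untilt [ 0.007  0.007 -0.   ]
```

Emit:
arm_command(plan=[[0.35, -0.3, 0.75, 0.007, 0.007, 0.02, 100], [0.2, -0.2, 0.4, 0.003, 0.003, 0, 100], [0.1, -0.1, 0.3, 0, 0, 0, 100]])

```text
t: 4.65
ee_pos: [0.5888, -0.3124, 0.0206]
orientation: [-0.002, 0.629, 0.777, -0.0]
wrist_force: [-0.0, -0.8, 0.4]
width: 0.0854
```

Run:
```python
from h import *
to(.5925,-.315,.028,102)
```

```text
pos [ 0.5888 -0.3124  0.0206] yaw 102.03 tilt [-0.0036  0.0022 -1.    ] w 0.0854 F [-0.  -0.8  0.4] t 4.65
shift cm [-0.33  0.31 -0.74] turn 0.001
untilt [-0.003 -0.003 -0.   ]
```

Emit:
arm_command(plan=[[-0.35, 0.3, -0.75, 0, 0, 0, 100], [0, 0, 0, 0, 0, 0, 100]])

```text
t: 4.9
ee_pos: [0.5926, -0.3153, 0.0281]
orientation: [-0.002, 0.629, 0.777, -0.0]
wrist_force: [-0.4, 0.1, 0.5]
width: 0.0853
```

Run:
```python
from h import *
to(.5925,-.315,.028,102)
```

```text
pos [ 0.5926 -0.3153  0.0281] yaw 102.04 tilt [-0.0041  0.0025 -1.    ] w 0.0853 F [-0.4  0.1  0.5] t 4.9
shift cm [0.03 0.   0.01] turn 0.001
untilt [-0.003 -0.003  0.   ]
```

Emit:
arm_command(plan=[[0, 0, 0, 0, 0, 0, 60], [0, 0, 0, 0, 0, 0, 60], [0, 0, 0, 0, 0, 0, 60], [0, 0, 0, 0, 0, 0, 60]], squeeze=40)

```text
t: 5.4
ee_pos: [0.593, -0.3156, 0.0288]
orientation: [-0.002, 0.629, 0.777, -0.0]
wrist_force: [0.1, -0.1, 1.1]
width: 0.0623
```

Run:
```python
from h import *
to(.5925,-.315,.028,102)
snap('wrist','w6.png')
```

```text
pos [ 0.593  -0.3156  0.0288] yaw 102.04 tilt [-0.0031  0.0018 -1.    ] w 0.0623 F [ 0.1 -0.1  1.1] t 5.4
shift cm [ 0.07 -0.04  0.08] turn 0.001
untilt [-0.003 -0.002  0.   ]
```

View pics/w6.png

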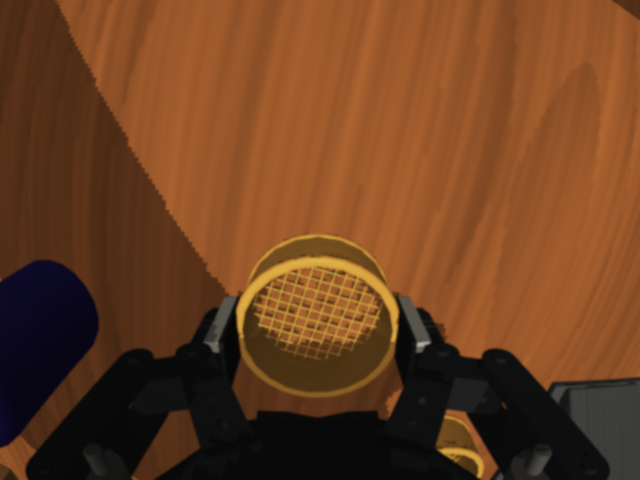

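Emit:
arm_command(plan=[[0, 0, -3, 0, 0, 0, 60], [0, 0, -5, 0, 0, 0, 60], [2, 0, -5, 0, 0, 0, 60], [4, 0, -2, 0, 0, 0, 60], [5, 0, 0, 0, 0, 0, 60]])

```text
t: 6.08
ee_pos: [0.5703, -0.2089, 0.1817]
orientation: [-0.003, 0.631, 0.776, -0.0]
wrist_force: [1.8, 0.0, -1.5]
width: 0.0625
```

Emit:
arm_command(plan=[[5.5, 0, 0, 0, 0, 0, 60], [5.5, 0, 0, 0, 0, 0, 60], [5.5, 0, 0, 0, 0, 0, 60], [5.5, 0, 0, 0, 0, 0, 60], [5.5, 0, 0, 0, 0, 0, 60]])

```text
t: 6.7
ee_pos: [0.5114, 0.0678, 0.1829]
orientation: [-0.002, 0.632, 0.775, 0.0]
wrist_force: [2.1, 0.1, -1.1]
width: 0.0625
```

Run:
```python
from h import *
to(.4674,.2613,.13,102.2)
```

```text
pos [0.5114 0.0678 0.1829] yaw 101.6 tilt [-0.0032  0.0035 -1.    ] w 0.0625 F [ 2.1  0.1 -1.1] t 6.7
shift cm [19.81 -0.4   5.37] turn -0.011
untilt [-0.002 -0.004  0.   ]
```

Emit:
arm_command(plan=[[5.5, 0, 0, 0, 0, 0, 60], [5.5, -0.2, 1, 0, 0, 0, 60], [5, -0.2, 2, 0, 0, 0, 60], [3.5, 0, 2, 0, 0, 0, 60], [0.5, 0, 0.5, 0, 0, 0, 60]])

```text
t: 7.32
ee_pos: [0.4636, 0.2724, 0.1276]
orientation: [-0.002, 0.63, 0.776, 0.001]
wrist_force: [0.1, -0.9, -0.7]
width: 0.0623
```

Run:
```python
from h import *
to(.4674,.2613,.13,102.2)
o1=arm.get_obs();np.save('o7.npy',np.r_[o1['ee_pos'],o1['orientation']]);print(o1['qvel'].round(3))
snap('wrist','w7.png')
```

```text
pos [0.4636 0.2724 0.1276] yaw 101.84 tilt [-0.0015  0.0044 -1.    ] w 0.0623 F [ 0.1 -0.9 -0.7] t 7.33
shift cm [-1.16  0.14 -0.24] turn -0.006
untilt [-0.001 -0.005 -0.   ]
[ 0.063  0.056  0.007 -0.02  -0.073  0.068]
```

View pics/w7.png

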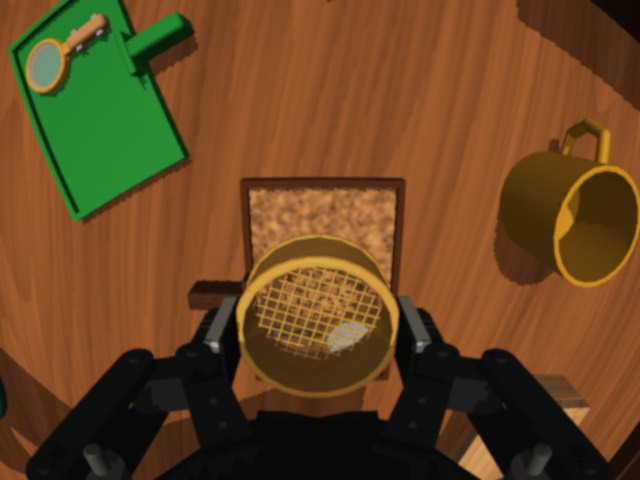

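Run:
```python
from h import *
v=np.load('o7.npy');o=dict(ee_pos=v[:3],orientation=v[3:])
a=onz('wrist',(241,178),.012,o);b=onz('wrist',(405,180),.012,o);print(a,b,np.linalg.norm(b-a),np.arctan2(b[1]-a[1],b[0]-a[0]))
u=(b-a)/np.linalg.norm(b-a);n=np.array([u[1],-u[0],0]);print('centre',(a+b)/2+n*.082,'ring tgt',(a+b)/2+n*.053)
```

```text
[0.40478481 0.30467454 0.012     ] [0.51125038 0.32598023 0.012     ] 0.10857646686427931 0.19750915757558543
centre [0.47410825 0.2349216  0.012     ] ring tgt [0.46841765 0.26335779 0.012     ]
```

Emit:
arm_command(plan=[[-1.0, 0.2, 1.5, 0, 0, 0, 60], [-0.1, 0, 3.0, 0, 0, 0, 60], [0, 0, 2.0, 0, 0, 0, 60], [0, 0, 0.5, 0, 0, 0, 60], [0, 0, 0, 0, 0, 0, 60]])

```text
t: 8.0
ee_pos: [0.4717, 0.2546, 0.0555]
orientation: [-0.001, 0.633, 0.774, 0.002]
wrist_force: [-0.4, -0.4, -1.3]
width: 0.0626
```

Run:
```python
from h import *
to(.468,.262,.036,102.2)
```

```text
pos [0.4717 0.2546 0.0555] yaw 101.49 tilt [ 0.0011  0.003  -1.    ] w 0.0626 F [-0.4 -0.4 -1.3] t 8.0
shift cm [ 0.8  -0.21  1.95] turn -0.012
untilt [ 0.002 -0.003 -0.   ]
```

Emit:
arm_command(plan=[[0.8, -0.2, 0.7, 0, 0, -0.012, 60], [0, 0, 0.7, 0, 0, 0, 60], [0, 0, 0, 0, 0, 0, 60]])

```text
t: 8.38
ee_pos: [0.4693, 0.2625, 0.0421]
orientation: [0.0, 0.628, 0.778, 0.003]
wrist_force: [0.0, -0.5, -1.1]
width: 0.0623
```

Run:
```python
from h import *
to(.468,.262,.034,102.2)
```

```text
pos [0.4693 0.2625 0.0421] yaw 102.19 tilt [ 0.004   0.0041 -1.    ] w 0.0623 F [ 0.  -0.5 -1.1] t 8.38
shift cm [-0.02 -0.14  0.81] turn -0.0
untilt [ 0.005 -0.003 -0.   ]
```

Emit:
arm_command(plan=[[0, -0.1, 0.5, 0, 0, 0, 60], [0, 0, 0.3, 0, 0, 0, 60], [0, 0, 0, 0, 0, 0, 60]])

```text
t: 8.75
ee_pos: [0.4686, 0.2627, 0.034]
orientation: [0.001, 0.628, 0.778, 0.003]
wrist_force: [-0.6, 0.6, -0.2]
width: 0.0625
```

Run:
```python
from h import *
to(.468,.262,.034,102.2)
snap('wrist','w8.png')
```

```text
pos [0.4686 0.2627 0.034 ] yaw 102.23 tilt [ 0.005   0.0044 -1.    ] w 0.0625 F [-0.6  0.6 -0.2] t 8.75
shift cm [-0.05 -0.07  0.  ] turn 0.001
untilt [ 0.006 -0.003  0.   ]
```

View pics/w8.png

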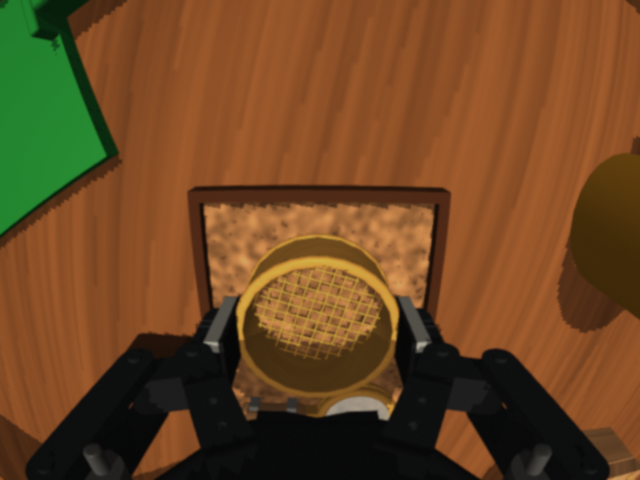

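The ring is centred over the free half of the tray floor, seen at (318,325), with the lens behind it at (355,405). The tray has taken the weight, so I'm releasing.

Emit:
arm_command(plan=[[0, 0, 0.1, 0, 0, 0, 60], [0, 0, 0, 0, 0, 0, 90], [0, 0, 0, 0, 0, 0, 90], [0, 0, 0, 0, 0, 0, 90]])

```text
t: 9.3
ee_pos: [0.4692, 0.2629, 0.0343]
orientation: [0.001, 0.628, 0.778, 0.004]
wrist_force: [-0.7, 0.2, -0.3]
width: 0.0766
```

Run:
```python
from h import *
to(.468,.262,.034,102.2)
```

```text
pos [0.4692 0.2629 0.0343] yaw 102.23 tilt [ 0.0063  0.005  -1.    ] w 0.0766 F [-0.7  0.2 -0.3] t 9.3
shift cm [-0.06 -0.14  0.02] turn 0.0
untilt [ 0.007 -0.004 -0.   ]
```

Emit:
arm_command(plan=[[0, 0, -3, 0, 0, 0, 95], [0, 0, -5, 0, 0, 0, 95], [0, 0, -4, 0, 0, -0.18, 95], [0, 0, -1, 0, 0, -0.18, 95], [0, 0, 0, 0, 0, -0.18, 95]])

```text
t: 9.93
ee_pos: [0.4683, 0.2621, 0.1678]
orientation: [0.002, 0.39, 0.921, 0.003]
wrist_force: [-0.0, 0.3, -0.1]
width: 0.081
```

Emit:
arm_command(plan=[[0, 0, 0, 0, 0, -0.18, 95], [0, 0, 0, 0, 0, -0.18, 95], [0, 0, 0, 0, 0, -0.18, 95], [0, 0, 0, 0, 0, -0.18, 95], [0, 0, 0, 0, 0, -0.18, 95]])

```text
t: 10.55
ee_pos: [0.4679, 0.2619, 0.1681]
orientation: [0.003, -0.065, 0.998, 0.002]
wrist_force: [0.3, 0.7, 0.1]
width: 0.0811
```

Run:
```python
from h import *
to(.3976,.217,.15,192.2)
```

```text
pos [0.4679 0.2619 0.1681] yaw -172.6 tilt [ 0.0057  0.0047 -1.    ] w 0.0811 F [0.3 0.7 0.1] t 10.55
shift cm [ 7.56 -3.56  1.75] turn -0.084
untilt [0.004 0.006 0.   ]
```

Emit:
arm_command(plan=[[4, -1.8, 0, 0.004, 0.006, 0, 100], [3.4, -1.7, 0, 0, 0, -0.084, 100], [0.2, 0, 0, 0, 0, 0, 100], [0, 0, 0, 0, 0, 0, 100]])

```text
t: 11.05
ee_pos: [0.3963, 0.2166, 0.1675]
orientation: [0.001, -0.108, 0.994, 0.0]
wrist_force: [-0.2, 0.2, 0.2]
width: 0.0853
```

Run:
```python
from h import *
to(.3976,.217,.15,192.2)
o1=arm.get_obs();np.save('o9.npy',np.r_[o1['ee_pos'],o1['orientation']])
snap('wrist','w9.png')
```

```text
pos [0.3963 0.2166 0.1675] yaw -167.57 tilt [ 1.6e-03  5.0e-04 -1.0e+00] w 0.0853 F [-0.2  0.2  0.2] t 11.05
shift cm [-0.13  0.02  1.75] turn 0.004
untilt [0.    0.002 0.   ]
```

View pics/w9.png

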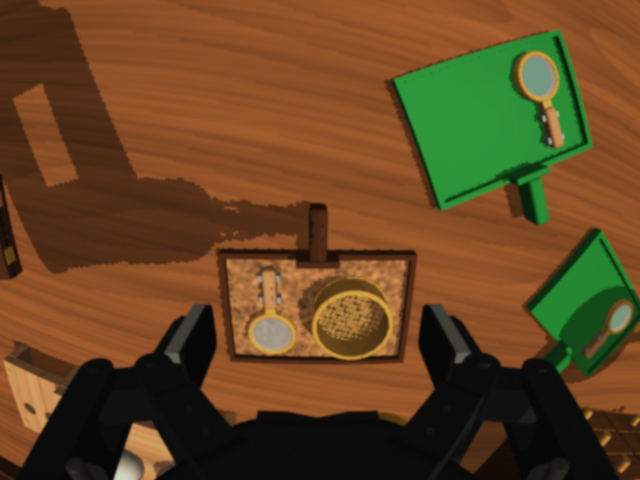

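The ring lies flat beside the lens: the ring is at (352,318) and the lens at (272,335). The fin runs from (318,205) to (318,262) and lines up with the jaws.

Run:
```python
from h import *
v=np.load('o9.npy');o=dict(ee_pos=v[:3],orientation=v[3:])
Rw=R.from_quat([*v[4:],v[3]]).as_matrix()
for n,p,z in [('green corner',(440,208),.012),('fin end',(318,206),.029),('fin root',(318,253),.029),('F-y',(217,252),.012),('F+y',(417,252),.012)]:
    q=onz('wrist',p,z,o);print(n,q.round(4),'tool',(Rw.T@(q-v[:3])).round(4))
```

```text
green corner [0.3615 0.3107 0.012 ] tool [0.014  0.0994 0.1555]
fin end [0.3781 0.214  0.029 ] tool [0.0185 0.0014 0.1384]
fin root [0.4136 0.2219 0.029 ] tool [-0.0178  0.0015  0.1385]
F-y [0.4373 0.1421 0.012 ] tool [-0.0237 -0.0815  0.1555]
F+y [0.4016 0.3028 0.012 ] tool [-0.0235  0.083   0.1555]
```

Emit:
arm_command(plan=[[-0.1, 0, 4, 0, 0.002, 0, 40], [0, 0, 4, 0, 0, 0, 40], [0, 0, 3, 0, 0, 0, 40], [0, 0, 0.5, 0, 0, 0, 40], [0, 0, 0, 0, 0, 0, 40]])

```text
t: 11.72
ee_pos: [0.4065, 0.2209, 0.0508]
orientation: [0.005, -0.107, 0.994, 0.001]
wrist_force: [-0.0, 0.3, -0.4]
width: 0.0342
```

Run:
```python
from h import *
to(.3976,.217,.024,192.2)
```

```text
pos [0.4065 0.2209 0.0508] yaw -167.66 tilt [ 0.0093  0.0038 -0.9999] w 0.0342 F [-0.   0.3 -0.4] t 11.72
shift cm [ 0.98 -0.19  2.67] turn 0.002
untilt [ 0.002  0.01  -0.   ]
```

Emit:
arm_command(plan=[[0.9, -0.1, 1.0, 0.002, 0.01, 0, 40], [0.3, 0, 1.0, 0, 0, 0, 40], [0, 0, 0.3, 0, 0, 0, 40], [0, 0, 0, 0, 0, 0, 40]])

```text
t: 12.22
ee_pos: [0.3962, 0.218, 0.0285]
orientation: [0.002, -0.107, 0.994, 0.0]
wrist_force: [1.2, 0.3, 1.0]
width: 0.0341
```

Run:
```python
from h import *
to(.3976,.217,.024,192.2)
```

```text
pos [0.3962 0.218  0.0285] yaw -167.66 tilt [ 0.0037  0.001  -1.    ] w 0.0341 F [1.2 0.3 1. ] t 12.22
shift cm [-0.12 -0.12  0.45] turn 0.002
untilt [ 0.     0.004 -0.   ]
```

Emit:
arm_command(plan=[[0, 0, 0.4, 0, 0.003, 0, 40], [0, 0, 0, 0, 0, 0, 5], [0, 0, 0, 0, 0, 0, 5], [0, 0, 0, 0, 0, 0, 5], [0, 0, 0, 0, 0, 0, 5]], squeeze=60)

```text
t: 12.85
ee_pos: [0.3967, 0.218, 0.0248]
orientation: [0.001, -0.107, 0.994, 0.0]
wrist_force: [-0.8, -0.6, -1.4]
width: 0.013
```

Run:
```python
from h import *
to(.5,.077,.024,180)
snap('wrist','w10.png')
```

```text
pos [0.3967 0.218  0.0248] yaw -167.71 tilt [ 1.5e-03  6.0e-04 -1.0e+00] w 0.013 F [-0.8 -0.6 -1.4] t 12.85
shift cm [ -7.09 -15.97   0.08] turn 0.215
untilt [ 0.     0.002 -0.   ]
```

View pics/w10.png

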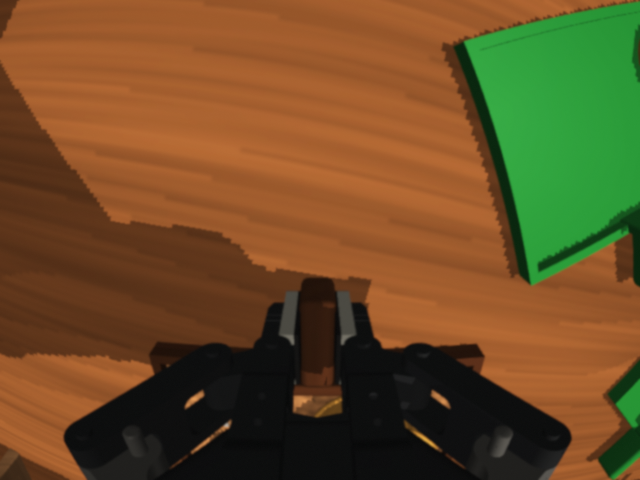

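The fin is firmly gripped, with the jaws at about (318,320). I'm sliding the tray gently round to face the bay.

Emit:
arm_command(plan=[[-0.2, -0.8, 0, 0, 0, 0.01, 5], [-0.3, -1.5, 0, 0, 0, 0.02, 5], [-0.3, -1.8, 0, 0, 0, 0.025, 5], [-0.4, -1.8, 0, 0, 0, 0.025, 5], [-0.4, -1.8, 0, 0, 0, 0.025, 5]])

```text
t: 13.52
ee_pos: [0.4274, 0.1415, 0.0248]
orientation: [0.001, -0.053, 0.999, 0.001]
wrist_force: [-1.9, 1.4, 0.5]
width: 0.0132
```

Run:
```python
from h import *
to(.46,.077,.0245,180)
```

```text
pos [0.4274 0.1415 0.0248] yaw -173.89 tilt [ 0.0021  0.0011 -1.    ] w 0.0132 F [-1.9  1.4  0.5] t 13.53
shift cm [-2.56 -6.76  0.03] turn 0.107
untilt [0.001 0.002 0.   ]
```

Emit:
arm_command(plan=[[-0.6, -1.7, 0, 0, 0, 0.025, 5], [-0.6, -1.7, 0, 0, 0, 0.025, 5], [-0.6, -1.5, 0, 0, 0, 0.025, 5], [-0.4, -1.0, 0, 0, 0, 0.02, 5], [-0.2, -0.4, 0, 0, 0, 0.01, 5]])

```text
t: 14.15
ee_pos: [0.4568, 0.074, 0.0248]
orientation: [0.001, 0.004, 1.0, 0.001]
wrist_force: [-1.5, 3.0, 1.9]
width: 0.0129
```

Run:
```python
from h import *
to(.46,.077,.0245,180)
o1=arm.get_obs();np.save('o11.npy',np.r_[o1['ee_pos'],o1['orientation']])
snap('side','s11.png');snap('scene','sc11.png');snap('wrist','w11.png')
a=cv2.imread('pics/s11.png')[170:340,200:380];b=cv2.imread('pics/sc11.png')[190:360,290:470]
cv2.imwrite('pics/m11.png',np.hstack([cv2.resize(a,(400,378),interpolation=2),cv2.resize(b,(400,378),interpolation=2)]))
```

```text
pos [0.4568 0.074  0.0248] yaw 179.51 tilt [ 0.0011  0.0012 -1.    ] w 0.0129 F [-1.5  3.   1.9] t 14.15
shift cm [-0.32  0.3   0.03] turn -0.009
untilt [ 0.001  0.001 -0.   ]
```

View pics/m11.png

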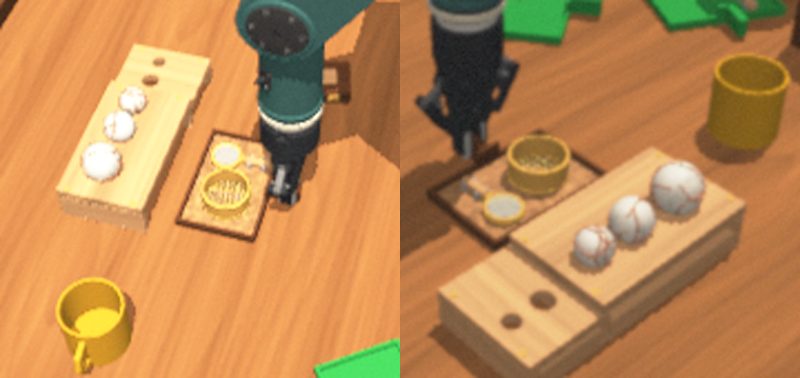

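View pics/w11.png

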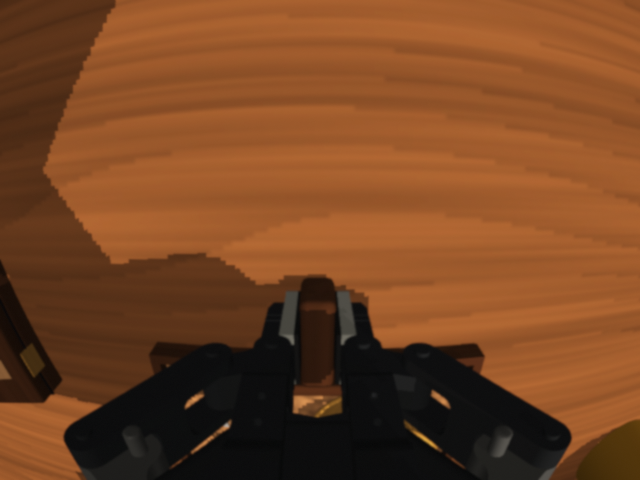

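Run:
```python
import cv2
a=cv2.imread('pics/s11.png')[190:290,210:350];cv2.imwrite('pics/m12.png',cv2.resize(a,None,fx=5.6,fy=5.6,interpolation=2))
```

```text
(no output)
```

View pics/m12.png

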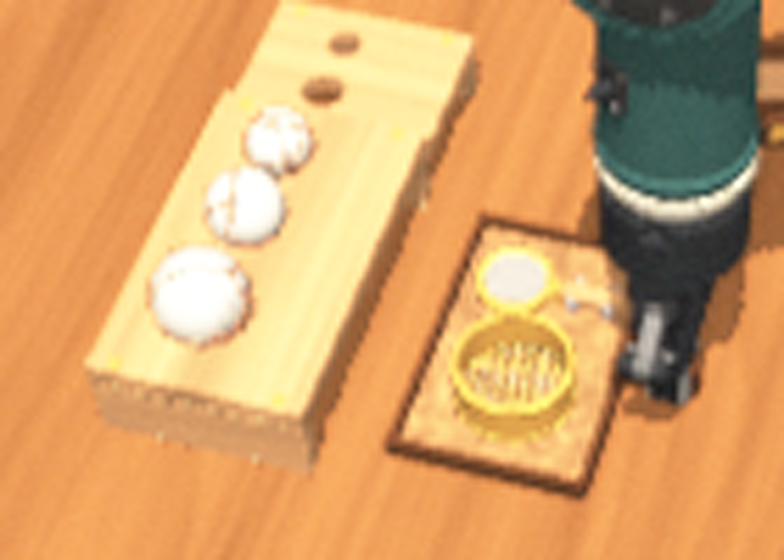

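Run:
```python
from h import *
f=lambda p:(p[0]/5.6+210,p[1]/5.6+190)
for n,p,z in [('tray B-y',(482,215),.012),('tray B+y',(388,450),.012),('tray F+y',(583,496),.012),('tall F+y',(302,416),.055),('tall F+y foot',(312,472),0),('tall B+y',(87,370),.055),('tall F-y',(430,130),.055),('low F-y',(474,38),.042)]:
    print(n,onz('side',f(p),z).round(4))
```

```text
tray B-y [ 0.5871 -0.0059  0.012 ]
tray B+y [0.5873 0.1594 0.012 ]
tray F+y [0.4805 0.1605 0.012 ]
tall F+y [0.6236 0.1775 0.055 ]
tall F+y foot [0.6252 0.1756 0.    ]
tall B+y [0.7413 0.179  0.055 ]
tall F-y [ 0.6207 -0.0239  0.055 ]
low F-y [ 0.6225 -0.1092  0.042 ]
```

Emit:
arm_command(plan=[[-0.7, 0.1, 0, 0, 0, -0.008, 5], [-1.2, 0, 0, 0, 0, 0, 5], [-1.6, 0, 0, 0, 0, 0, 5], [-1.6, 0, 0, 0, 0, 0, 5], [-1.2, 0, 0, 0, 0, 0, 5]])

```text
t: 14.92
ee_pos: [0.4782, 0.0763, 0.0238]
orientation: [-0.037, -0.003, 0.999, -0.001]
wrist_force: [-24.3, -4.1, 36.3]
width: 0.0129
```

Run:
```python
from h import *
to(.602,.0755,.0245,180)
snap('side','s13.png');a=cv2.imread('pics/s13.png')[190:290,210:350];cv2.imwrite('pics/m13.png',cv2.resize(a,None,fx=5.6,fy=5.6,interpolation=2))
```

```text
pos [0.4782 0.0763 0.0238] yaw -179.7 tilt [-0.0739 -0.0023 -0.9973] w 0.0129 F [-24.3  -4.1  36.3] t 14.93
shift cm [-12.34  -0.15  -0.98] turn 0.005
untilt [-0.002 -0.074 -0.   ]
```

View pics/m13.png

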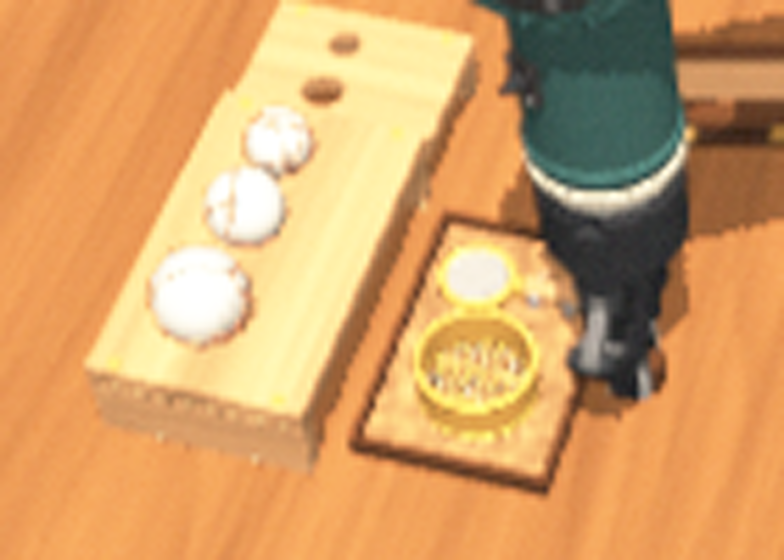

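The tool has pitched 4° and is pressing down on the shelf. I'm stopping to relax and level it before going on.

Emit:
arm_command(plan=[[0, 0, -0.1, 0, -0.04, 0, 5], [0, 0, -0.05, 0, -0.03, 0, 5], [0, 0, 0, 0, 0, 0, 5]])

```text
t: 15.35
ee_pos: [0.4755, 0.0778, 0.0245]
orientation: [-0.004, -0.004, 1.0, -0.001]
wrist_force: [0.3, -1.1, -3.7]
width: 0.0131
```

Run:
```python
from h import *
to(.602,.0755,.0245,180)
```

```text
pos [0.4755 0.0778 0.0245] yaw -179.52 tilt [-0.0078 -0.002  -1.    ] w 0.0131 F [ 0.3 -1.1 -3.7] t 15.35
shift cm [-12.65  -0.34  -0.1 ] turn 0.008
untilt [-0.002 -0.008 -0.   ]
```

Emit:
arm_command(plan=[[-0.6, -0.1, -0.05, 0, -0.015, 0, 5], [-1.0, -0.1, -0.05, 0, -0.015, 0, 5]])

```text
t: 15.6
ee_pos: [0.4917, 0.0763, 0.0251]
orientation: [0.011, -0.005, 1.0, -0.001]
wrist_force: [0.1, -0.2, -4.6]
width: 0.0131
```

Run:
```python
from h import *
to(.602,.0755,.0245,180)
```

```text
pos [0.4917 0.0763 0.0251] yaw -179.46 tilt [ 0.0215 -0.0018 -0.9998] w 0.0131 F [ 0.1 -0.2 -4.6] t 15.6
shift cm [-11.03  -0.18   0.29] turn 0.009
untilt [-0.002  0.022 -0.   ]
```

Emit:
arm_command(plan=[[-1.2, -0.1, 0, 0, 0.01, 0.008, 5], [-1.2, 0, 0, 0, 0.0, 0, 5], [-1.2, 0, 0, 0, 0, 0, 5]])

```text
t: 15.98
ee_pos: [0.5314, 0.0752, 0.0256]
orientation: [0.006, -0.0, 1.0, -0.001]
wrist_force: [-0.5, -0.1, -4.3]
width: 0.0132
```

Run:
```python
from h import *
to(.602,.0755,.0245,180)
```

```text
pos [0.5314 0.0752 0.0256] yaw -179.97 tilt [ 0.0119 -0.0018 -0.9999] w 0.0132 F [-0.5 -0.1 -4.3] t 15.97
shift cm [-7.06  0.03  0.19] turn 0.001
untilt [-0.002  0.012 -0.   ]
```

Emit:
arm_command(plan=[[-1.2, 0, 0.03, 0, 0.003, 0, 5], [-1.2, 0, 0.03, 0, 0.003, 0, 5], [-1.2, 0, 0, 0, 0, 0, 5]])

```text
t: 16.35
ee_pos: [0.5379, 0.0747, 0.0223]
orientation: [-0.028, -0.002, 1.0, -0.002]
wrist_force: [-30.6, -1.2, 40.2]
width: 0.0129
```

Run:
```python
from h import *
to(.602,.0755,.0245,180)
snap('side','s14.png');a=cv2.imread('pics/s14.png')[190:290,210:350]
snap('scene','sc14.png');b=cv2.imread('pics/sc14.png')[190:360,290:470]
cv2.imwrite('pics/m14.png',np.hstack([cv2.resize(a,(480,343),interpolation=2),cv2.resize(b,(320,343),interpolation=2)]))
```

```text
pos [0.5379 0.0747 0.0223] yaw -179.79 tilt [-0.0557 -0.0041 -0.9984] w 0.0129 F [-30.6  -1.2  40.2] t 16.35
shift cm [-6.39  0.06 -0.58] turn 0.004
untilt [-0.004 -0.056 -0.   ]
```

View pics/m14.png

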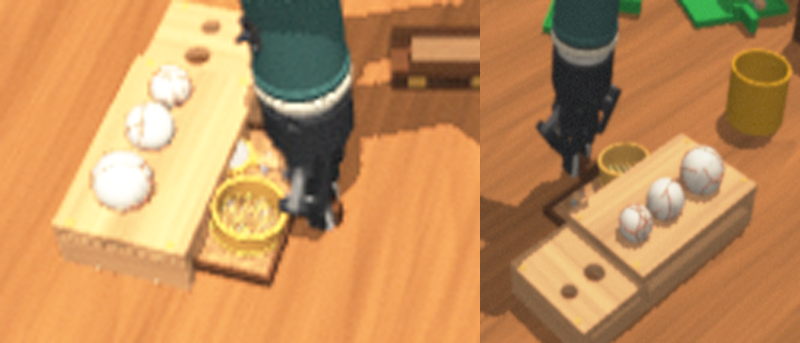

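The tool locked itself in the same way again. I'm levelling it, then regripping 4 mm higher so the fingertips stay clear of the shelf.

Emit:
arm_command(plan=[[0, 0, -0.1, 0, -0.03, 0, 5], [0, 0, -0.05, 0, -0.025, 0, 5], [0, 0, 0, 0, 0, 0, 20], [0, 0, -0.3, 0, 0, 0, 20], [0, 0, 0, 0, 0, 0, 20]])

```text
t: 17.08
ee_pos: [0.5407, 0.0747, 0.0282]
orientation: [0.002, -0.002, 1.0, -0.002]
wrist_force: [-0.2, 0.8, 0.5]
width: 0.0172
```

Run:
```python
from h import *
to(.602,.0755,.0285,180)
```

```text
pos [0.5407 0.0747 0.0282] yaw -179.77 tilt [ 0.0041 -0.0039 -1.    ] w 0.0172 F [-0.2  0.8  0.5] t 17.07
shift cm [-6.13  0.06 -0.01] turn 0.004
untilt [-0.004  0.004  0.   ]
```

Emit:
arm_command(plan=[[0, 0, 0, 0, 0, 0, 5], [0, 0, 0, 0, 0, 0, 5], [0, 0, 0, 0, 0, 0, 5]])

```text
t: 17.45
ee_pos: [0.5414, 0.0746, 0.0284]
orientation: [0.002, -0.002, 1.0, -0.002]
wrist_force: [-1.0, -0.1, 1.0]
width: 0.0128
```

Emit:
arm_command(plan=[[-0.7, 0, -0.05, 0, -0.012, 0, 5], [-1.0, 0, -0.03, 0, -0.005, 0, 5], [-1.0, 0, 0, 0, 0, 0, 5]])

```text
t: 17.82
ee_pos: [0.5671, 0.0748, 0.0284]
orientation: [0.009, -0.002, 1.0, -0.002]
wrist_force: [-0.6, -0.4, -3.3]
width: 0.0128
```

Run:
```python
from h import *
to(.602,.0755,.0285,180)
snap('wrist','w15.png')
```

```text
pos [0.5671 0.0748 0.0284] yaw -179.77 tilt [ 0.0178 -0.0039 -0.9998] w 0.0128 F [-0.6 -0.4 -3.3] t 17.82
shift cm [-3.49  0.06  0.06] turn 0.004
untilt [-0.004  0.018  0.   ]
```

View pics/w15.png

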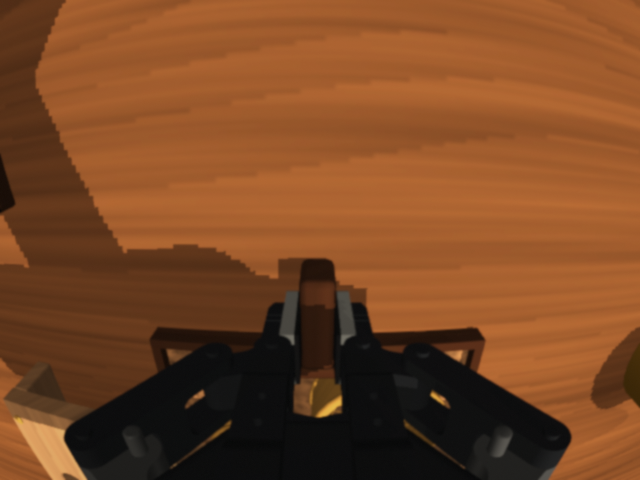

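Emit:
arm_command(plan=[[-0.9, 0.05, 0, 0, 0.003, 0, 5], [-0.9, 0, 0, 0, 0, 0, 5], [-0.6, 0, 0, 0, 0, 0, 5]])

```text
t: 18.25
ee_pos: [0.5954, 0.0753, 0.0288]
orientation: [0.009, -0.002, 1.0, -0.002]
wrist_force: [0.0, 0.7, -3.4]
width: 0.0128
```

Run:
```python
from h import *
to(.608,.0755,.0285,180)
```

```text
pos [0.5954 0.0753 0.0288] yaw -179.78 tilt [ 0.0172 -0.0038 -0.9998] w 0.0128 F [ 0.   0.7 -3.4] t 18.25
shift cm [-1.26  0.01  0.05] turn 0.004
untilt [-0.004  0.017  0.   ]
```

Emit:
arm_command(plan=[[-0.5, 0, 0, 0, 0, 0, 5], [-0.4, 0, 0, 0, 0, 0, 5]])

```text
t: 18.5
ee_pos: [0.6051, 0.0754, 0.0288]
orientation: [0.008, -0.002, 1.0, -0.002]
wrist_force: [-0.4, -0.2, -4.2]
width: 0.0124
```

Run:
```python
from h import *
to(.608,.0755,.0285,180)
snap('side','s16.png');a=cv2.imread('pics/s16.png')[190:290,230:370]
snap('wrist','w16.png');b=cv2.imread('pics/w16.png')[230:480]
cv2.imwrite('pics/m16.png',np.vstack([cv2.resize(a,(480,343),interpolation=2),cv2.resize(b,(480,188))]))
```

```text
pos [0.6051 0.0754 0.0288] yaw -179.78 tilt [ 0.017  -0.0039 -0.9998] w 0.0124 F [-0.4 -0.2 -4.2] t 18.5
shift cm [-0.29  0.01  0.04] turn 0.004
untilt [-0.004  0.017  0.   ]
```

View pics/m16.png

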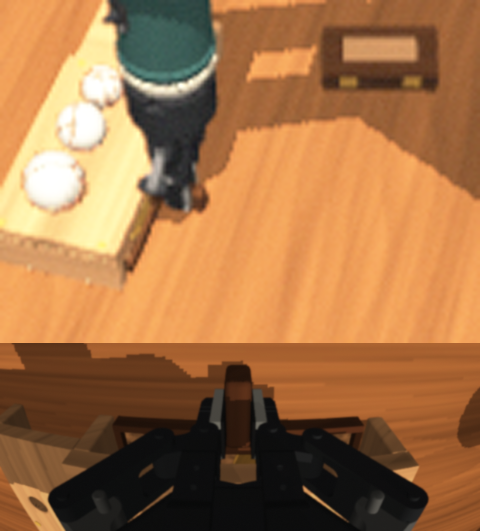

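Emit:
arm_command(plan=[[-0.3, 0, 0, 0, 0, 0, 5], [-0.2, 0, 0, 0, 0, 0, 5]])

```text
t: 18.85
ee_pos: [0.6067, 0.0757, 0.0284]
orientation: [0.005, -0.002, 1.0, -0.002]
wrist_force: [-5.2, -0.7, 1.7]
width: 0.013
```

Emit:
arm_command(plan=[[-0.3, 0, 0, 0, 0, 0, 5]])

```text
t: 18.98
ee_pos: [0.6068, 0.0757, 0.0283]
orientation: [0.003, -0.002, 1.0, -0.002]
wrist_force: [-11.4, 1.1, 8.2]
width: 0.0129
```

Run:
```python
from h import *
o1=arm.get_obs();np.save('o17.npy',np.r_[o1['ee_pos'],o1['orientation']]);to(.608,.0755,.0285,180)
im=snap('wrist','w17.png');cv2.imwrite('pics/m17.png',cv2.resize(im[310:430,120:540],(800,229*1),interpolation=2))
cv2.imwrite('pics/m17.png',cv2.resize(im[270:430,0:640][:,130:530],(800,320),interpolation=2))
```

```text
pos [0.6068 0.0757 0.0283] yaw -179.82 tilt [ 0.0052 -0.0035 -1.    ] w 0.0129 F [-11.4   1.1   8.2] t 18.98
shift cm [-0.12 -0.02 -0.02] turn 0.003
untilt [-0.003  0.005 -0.   ]
```

View pics/m17.png

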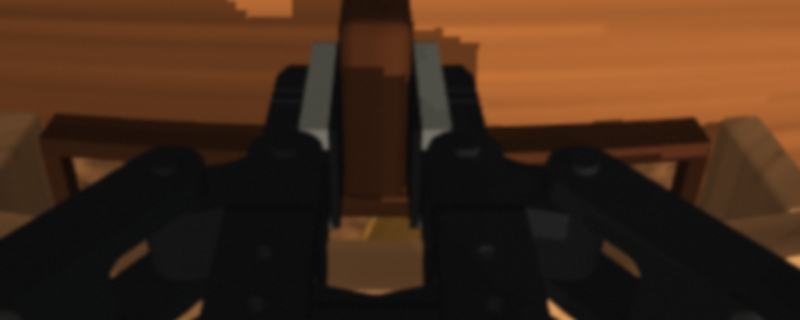

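Emit:
arm_command(plan=[[-0.3, 0, -0.1, 0, -0.008, 0, 5], [-0.4, 0, -0.05, 0, -0.005, 0, 5]])

```text
t: 19.27
ee_pos: [0.6071, 0.0761, 0.0286]
orientation: [0.003, -0.001, 1.0, -0.001]
wrist_force: [-9.1, -0.2, -0.4]
width: 0.0127
```

The wrist force now reads -9 N in x with almost nothing in z, so the tray is resting on the stop. I'll release it and check the fit from above.

Emit:
arm_command(plan=[[0.05, 0, 0, 0, 0, 0, 30], [0, 0, 0, 0, 0, 0, 30], [0, 0, -2, 0, 0, 0, 40], [0, 0, -4, 0, 0, 0, 60], [2, 0, -5, 0, 0, 0, 100]])

```text
t: 19.9
ee_pos: [0.589, 0.076, 0.1426]
orientation: [0.005, -0.001, 1.0, -0.002]
wrist_force: [0.3, -0.5, 0.7]
width: 0.0677
```

Emit:
arm_command(plan=[[5, -3, 0, 0, 0, 0, 100], [5, -3, 0, 0, 0, 0, 100], [0, 0, 0, 0, 0, 0, 100], [0, 0, 0, 0, 0, 0, 100]])

```text
t: 20.4
ee_pos: [0.4944, 0.0142, 0.1527]
orientation: [0.017, -0.002, 1.0, -0.003]
wrist_force: [0.2, -0.9, -0.2]
width: 0.0855
```

Run:
```python
from h import *
o1=arm.get_obs();np.save('o18.npy',np.r_[o1['ee_pos'],o1['orientation']]);to(.45,-.13,.1,194)
snap('wrist','w18.png')
```

```text
pos [0.4944 0.0142 0.1527] yaw -179.8 tilt [ 0.0342 -0.0053 -0.9994] w 0.0855 F [ 0.2 -0.9 -0.2] t 20.4
shift cm [  4.67 -14.37   5.19] turn -0.241
untilt [-0.005  0.034  0.   ]
```

View pics/w18.png

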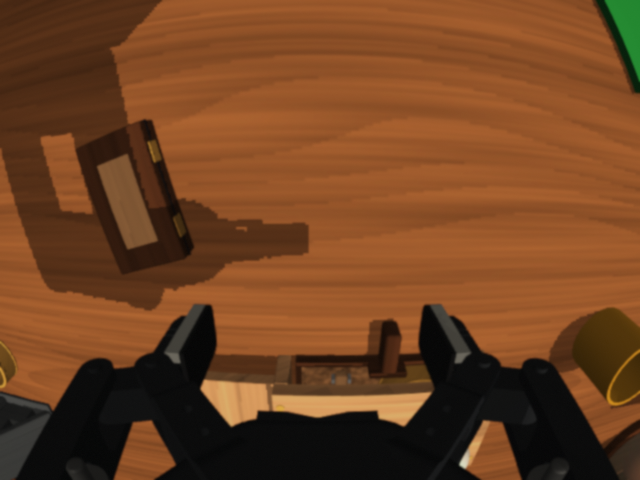

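Run:
```python
from h import *
im=cv2.imread('pics/w18.png')
cv2.imwrite('pics/m18.png',np.vstack([cv2.resize(im[300:420,200:500],(800,320),interpolation=2),cv2.resize(im[100:290,40:340],(800,506),interpolation=2)])[:826][:826])
a=cv2.imread('pics/m18.png');cv2.imwrite('pics/m18a.png',a[:320]);cv2.imwrite('pics/m18b.png',a[320:])
```

```text
(no output)
```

View pics/m18a.png

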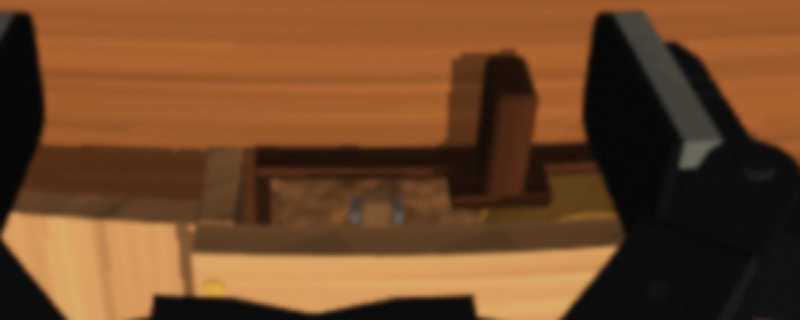

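View pics/m18b.png

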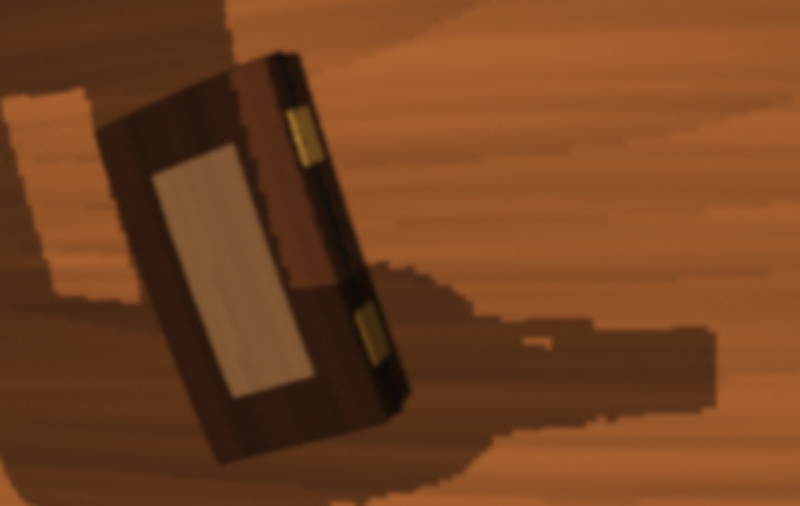

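The tray is flush: its front base and the cheek's front base lie on the same row, about 148 in the crop. Now measuring the case.

Run:
```python
from h import *
v=np.load('o18.npy');o=dict(ee_pos=v[:3],orientation=v[3:])
s=800/300
P=np.array([onz('wrist',(p[0]/s+40,p[1]/s+100),.025,o)[:2] for p in [(97,130),(270,58),(388,418),(220,463)]])
print(P.round(4),P.mean(0));y=lambda d:np.arctan2(d[1],d[0])
print(y(P[3]-P[0]),y(P[2]-P[1]),np.linalg.norm(P[3]-P[0]),np.linalg.norm(P[2]-P[1]),np.linalg.norm(P[1]-P[0]),y(P[1]-P[0])-np.pi/2)
s2=800/300
for n,p in [('tray F-y base',(250,148)),('cheek base',(220,148)),('cheek base -y side',(208,150))]:
    print(n,onz('wrist',(p[0]/s2+200,p[1]/s2+300),0,o).round(4))
```

```text
[[ 0.4286 -0.1731]
 [ 0.4137 -0.1116]
 [ 0.517  -0.0861]
 [ 0.5335 -0.1462]] [ 0.47321215 -0.12926024]
0.25067244320345 0.24162458800285183 0.10829450837040959 0.10635511810566957 0.0633168453780532 0.23698392901516696
tray F-y base [ 0.6262 -0.007   0.    ]
cheek base [ 0.6265 -0.0175  0.    ]
cheek base -y side [ 0.6276 -0.0217  0.    ]
```

Emit:
arm_command(plan=[[2.5, -5, 0, -0.005, 0.034, 0, 100], [2.5, -5, 0, 0, 0, -0.12, 100], [0.4, -4.5, 0, 0, 0, -0.12, 100], [0, -0.3, 1, 0, 0, 0, 100], [0, 0, 0, 0, 0, 0, 100]])

```text
t: 21.08
ee_pos: [0.4557, -0.1374, 0.1438]
orientation: [0.004, -0.128, 0.992, -0.002]
wrist_force: [0.2, 0.4, 0.5]
width: 0.085
```

Run:
```python
from h import *
to(.4361,-.1386,.07,193.9)
```

```text
pos [ 0.4557 -0.1374  0.1438] yaw -165.3 tilt [ 0.0079 -0.0024 -1.    ] w 0.085 F [0.2 0.4 0.5] t 21.07
shift cm [1.98 0.41 7.37] turn 0.014
untilt [-0.004  0.007  0.   ]
```

Emit:
arm_command(plan=[[2.0, 0.4, 2, -0.004, 0.007, 0.014, 100], [0.3, 0, 3, 0, 0, 0, 100], [0.2, 0, 1, 0, 0, 0, 100], [0, 0, 0, 0, 0, 0, 100]])

```text
t: 21.58
ee_pos: [0.4336, -0.1365, 0.0831]
orientation: [0.001, -0.122, 0.993, -0.0]
wrist_force: [0.4, 0.5, -0.2]
width: 0.0854
```

Run:
```python
from h import *
to(.4361,-.1386,.024,193.9)
snap('wrist','w19.png')
```

```text
pos [ 0.4336 -0.1365  0.0831] yaw -165.97 tilt [ 2.e-03 -1.e-04 -1.e+00] w 0.0854 F [ 0.4  0.5 -0.2] t 21.57
shift cm [-0.18 -0.27  5.91] turn 0.002
untilt [-0.001  0.002  0.   ]
```

View pics/w19.png

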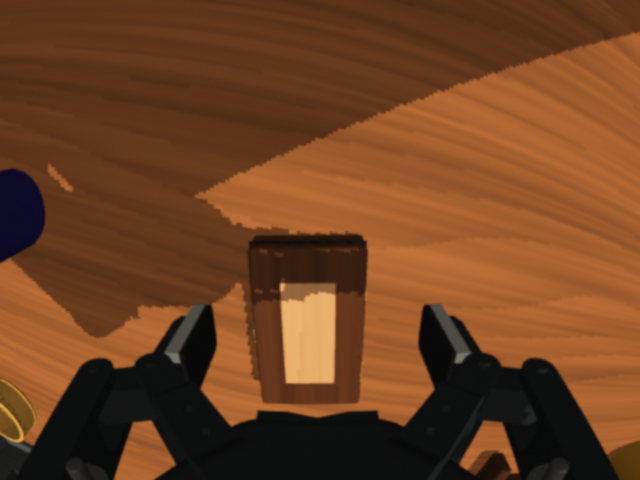

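Emit:
arm_command(plan=[[-0.1, -0.3, 2, 0, 0, 0, 100], [0.1, 0, 2, 0, 0.003, 0, 100], [0.3, 0, 1, 0, 0.003, 0, 100], [0, 0, 0, 0, 0, 0, 100]])

```text
t: 22.12
ee_pos: [0.4365, -0.1412, 0.0359]
orientation: [0.002, -0.123, 0.992, -0.003]
wrist_force: [0.2, -0.2, 0.9]
width: 0.0853
```

Run:
```python
from h import *
to(.4361,-.1386,.024,193.9)
```

```text
pos [ 0.4365 -0.1412  0.0359] yaw -165.89 tilt [ 0.0044 -0.0056 -1.    ] w 0.0853 F [ 0.2 -0.2  0.9] t 22.12
shift cm [-0.02  0.27  1.19] turn 0.004
untilt [-0.006  0.003 -0.   ]
```

Emit:
arm_command(plan=[[0, 0.2, 0.8, -0.006, 0.004, 0, 100], [0.05, 0, 0.4, 0, 0, 0, 100], [0, 0, 0, 0, 0, 0, 100]])

```text
t: 22.5
ee_pos: [0.4367, -0.1397, 0.0245]
orientation: [0.0, -0.123, 0.992, -0.001]
wrist_force: [-0.1, 0.0, -0.6]
width: 0.0855
```

Run:
```python
from h import *
to(.4361,-.1386,.024,193.9)
snap('wrist','w20.png')
```

```text
pos [ 0.4367 -0.1397  0.0245] yaw -165.9 tilt [ 0.0012 -0.0015 -1.    ] w 0.0855 F [-0.1  0.  -0.6] t 22.5
shift cm [0.03 0.12 0.05] turn 0.004
untilt [-0.002  0.001  0.   ]
```

View pics/w20.png

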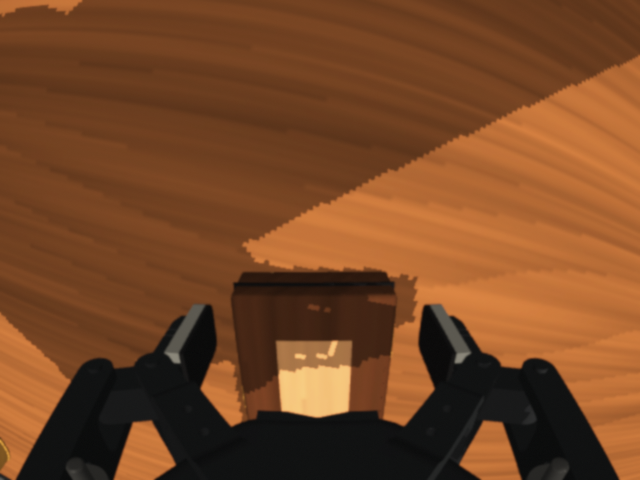

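Both fingers straddle the rear of the case, which spans x 233 to 397 in the picture. Closing now.

Emit:
arm_command(plan=[[0, 0.1, 0, 0, 0, 0, 60], [0, 0, 0, 0, 0, 0, 60], [0, 0, 0, 0, 0, 0, 60], [0, 0, 0, 0, 0, 0, 60]], squeeze=50)

```text
t: 23.05
ee_pos: [0.4367, -0.1389, 0.0253]
orientation: [0.001, -0.123, 0.992, -0.001]
wrist_force: [-0.3, 0.4, -1.7]
width: 0.0623
```

Run:
```python
from h import *
to(.48,-.061,.0255,180)
snap('wrist','w21.png')
```

```text
pos [ 0.4367 -0.1389  0.0253] yaw -165.92 tilt [ 0.0021 -0.002  -1.    ] w 0.0623 F [-0.3  0.4 -1.7] t 23.05
shift cm [-6.1   6.5  -0.03] turn 0.246
untilt [-0.002  0.002  0.   ]
```

View pics/w21.png

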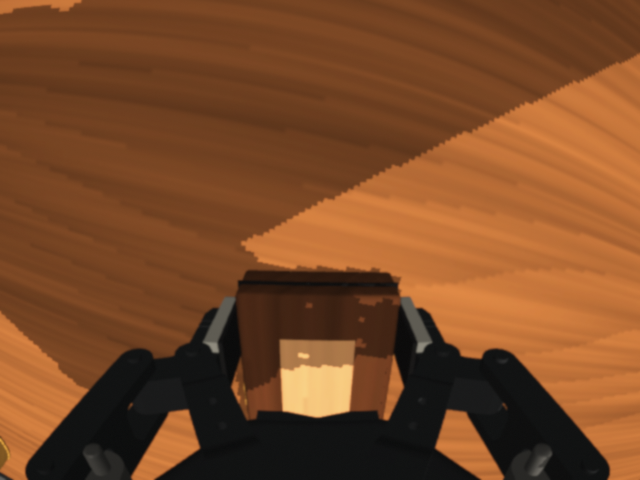

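Emit:
arm_command(plan=[[0, 0, -0.2, 0, 0, 0, 60], [-1.5, 1.6, -0.05, 0, 0, 0.05, 60], [-2, 1.8, 0, 0, 0, 0.065, 60], [-2, 1.6, 0, 0, 0, 0.065, 60], [-1.5, 1.2, 0, 0, 0, 0.065, 60]])

```text
t: 23.72
ee_pos: [0.4946, -0.0651, 0.0272]
orientation: [-0.001, 0.005, 1.0, -0.0]
wrist_force: [-0.2, -0.8, -2.4]
width: 0.0625
```

Run:
```python
from h import *
to(.505,-.061,.0275,180)
```

```text
pos [ 0.4946 -0.0651  0.0272] yaw 179.47 tilt [-2.1e-03 -6.0e-04 -1.0e+00] w 0.0625 F [-0.2 -0.8 -2.4] t 23.73
shift cm [-1.04  0.42 -0.03] turn -0.009
untilt [-0.001 -0.002 -0.   ]
```

Emit:
arm_command(plan=[[-0.4, 0.35, 0, 0, 0, -0.009, 60], [0, 0.05, 0, 0, 0, 0, 60]])

```text
t: 23.98
ee_pos: [0.4989, -0.0604, 0.027]
orientation: [-0.001, -0.002, 1.0, -0.0]
wrist_force: [-0.4, -0.3, -2.6]
width: 0.063
```

Run:
```python
from h import *
to(.505,-.061,.0275,180)
a=snap('side','s22.png')[175:275,215:355];b=snap('scene','sc22.png')[220:370,270:430]
cv2.imwrite('pics/m22.png',cv2.resize(a,None,fx=5.6,fy=5.6,interpolation=2));cv2.imwrite('pics/m22b.png',cv2.resize(b,None,fx=4,fy=4,interpolation=2))
```

```text
pos [ 0.4989 -0.0604  0.027 ] yaw -179.76 tilt [-2.6e-03 -6.0e-04 -1.0e+00] w 0.063 F [-0.4 -0.3 -2.6] t 23.98
shift cm [-0.61 -0.06 -0.05] turn 0.004
untilt [-0.001 -0.003  0.   ]
```

View pics/m22.png

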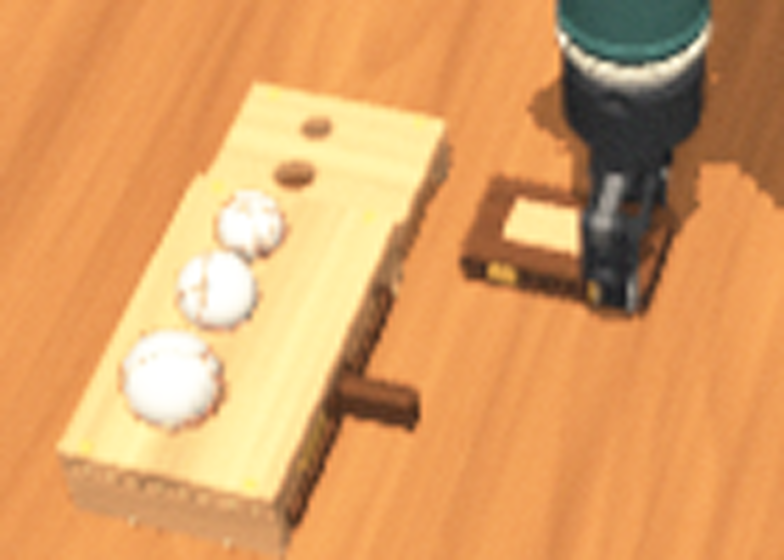

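View pics/m22b.png

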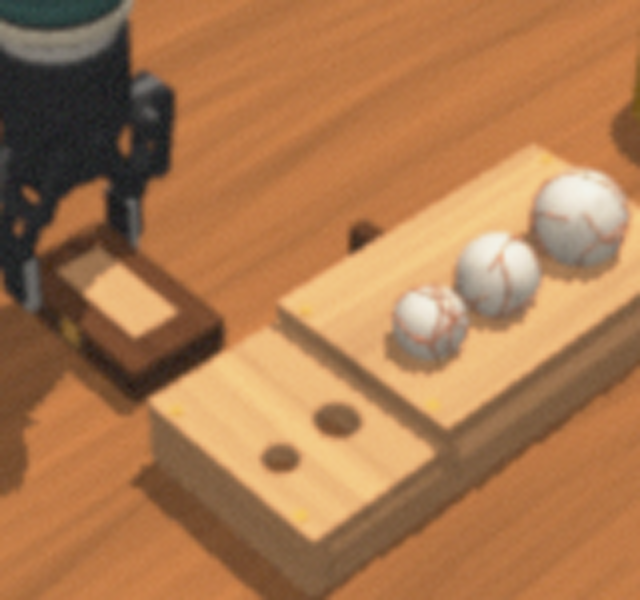

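Run:
```python
from h import *
f=lambda p:(p[0]/5.6+215,p[1]/5.6+175); g=lambda p:(p[0]/4+270,p[1]/4+220)
for n,p,z in [('B-y',(495,178),.027),('B+y',(463,260),.027),('low F-y',(445,119),.042),('tall F-y',(402,212),.055)]: print(n,onz('side',f(p),z).round(4))
for n,p,z in [('B-y',(130,372),.027),('B+y',(222,322),.027),('low F-y',(152,403),.042),('low F+y',(278,325),.042),('tall F-y',(280,303),.055)]: print('sc',n,onz('scene',g(p),z).round(4))
```

```text
B-y [ 0.5867 -0.0872  0.027 ]
B+y [ 0.5862 -0.0228  0.027 ]
low F-y [ 0.6238 -0.1114  0.042 ]
tall F-y [ 0.6212 -0.0254  0.055 ]
sc B-y [ 0.5916 -0.0963  0.027 ]
sc B+y [ 0.5955 -0.0357  0.027 ]
sc low F-y [ 0.6279 -0.1111  0.042 ]
sc low F+y [ 0.6288 -0.026   0.042 ]
sc tall F-y [ 0.6274 -0.0234  0.055 ]
```

Emit:
arm_command(plan=[[-0.8, -0.05, 0, 0, 0, 0.004, 60], [-1.2, 0, 0, 0, -0.002, 0, 60], [-1.0, 0, 0, 0, 0, 0, 60], [-0.7, 0, 0, 0, 0, 0, 60]])

```text
t: 24.58
ee_pos: [0.5369, -0.0625, 0.0269]
orientation: [-0.001, 0.001, 1.0, -0.0]
wrist_force: [-0.0, -0.4, -2.7]
width: 0.0626
```

Run:
```python
from h import *
to(.605,-.061,.027,180)
a=snap('side','s23.png')[175:275,215:355];b=snap('scene','sc23.png')[220:370,270:430]
cv2.imwrite('pics/m23.png',np.hstack([cv2.resize(a,(448,320),interpolation=2),cv2.resize(b,(341,320),interpolation=2)]))
```

```text
pos [ 0.5369 -0.0625  0.0269] yaw 179.84 tilt [-1.4e-03 -5.0e-04 -1.0e+00] w 0.0626 F [-0.  -0.4 -2.7] t 24.57
shift cm [-6.81  0.17 -0.02] turn -0.003
untilt [-0.001 -0.001  0.   ]
```

View pics/m23.png

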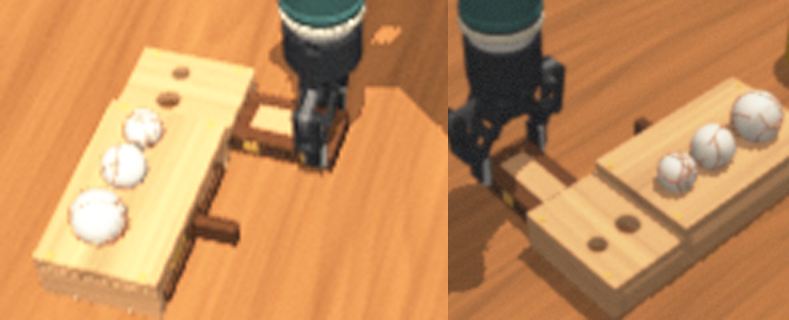

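The nose of the case is just at the mouth of the bay and nothing is resisting it. Carrying on.

Emit:
arm_command(plan=[[-0.8, 0.15, 0, 0, 0, 0, 60], [-0.8, 0.05, 0, 0, 0, 0, 60]])

```text
t: 24.92
ee_pos: [0.553, -0.0602, 0.0267]
orientation: [-0.001, 0.001, 1.0, -0.0]
wrist_force: [0.4, 0.1, -2.2]
width: 0.0627
```

Run:
```python
from h import *
to(.605,-.061,.027,180)
```

```text
pos [ 0.553  -0.0602  0.0267] yaw 179.85 tilt [-2.1e-03 -3.0e-04 -1.0e+00] w 0.0627 F [ 0.4  0.1 -2.2] t 24.93
shift cm [-5.2  -0.07 -0.04] turn -0.003
untilt [-0.    -0.002  0.   ]
```

Emit:
arm_command(plan=[[-1.0, -0.05, 0, 0, 0, 0, 60], [-1.2, 0, 0, 0, 0, 0, 60], [-1.2, 0, 0, 0, 0, 0, 60], [-0.8, 0, 0, 0, 0, 0, 60]])

```text
t: 25.42
ee_pos: [0.5985, -0.0608, 0.0266]
orientation: [-0.001, 0.001, 1.0, -0.0]
wrist_force: [0.5, -0.1, -1.5]
width: 0.0629
```

Run:
```python
from h import *
to(.605,-.061,.027,180)
snap('wrist','w24.png')
```

```text
pos [ 0.5985 -0.0608  0.0266] yaw 179.86 tilt [-1.5e-03 -4.0e-04 -1.0e+00] w 0.0629 F [ 0.5 -0.1 -1.5] t 25.43
shift cm [-0.65 -0.02 -0.05] turn -0.002
untilt [-0.    -0.002  0.   ]
```

View pics/w24.png

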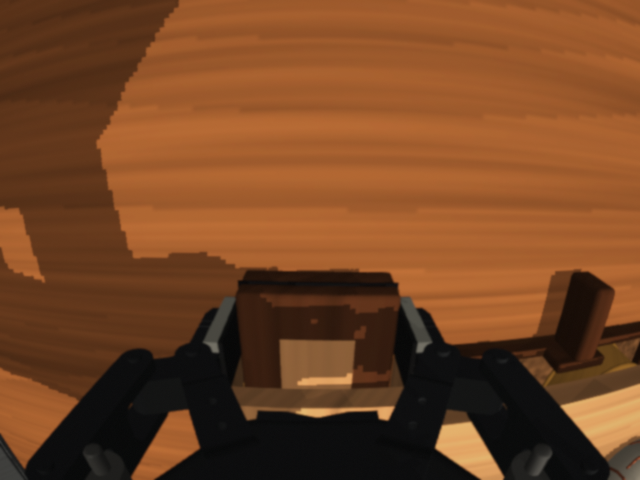

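Emit:
arm_command(plan=[[0, 0, 0, 0, 0, 0, 90], [0, 0, 0, 0, 0, 0, 90], [0, 0, -3, 0, 0, 0, 90], [0, 0, -3, 0, 0, 0, 60], [4, 0, -1, 0, 0, 0, 35]])

```text
t: 26.1
ee_pos: [0.561, -0.0612, 0.0986]
orientation: [0.001, 0.001, 1.0, -0.001]
wrist_force: [-0.8, 0.2, -0.9]
width: 0.0416
```

Run:
```python
from h import *
to(.545,-.061,.024,180)
```

```text
pos [ 0.561  -0.0612  0.0986] yaw 179.87 tilt [ 0.0018 -0.0012 -1.    ] w 0.0416 F [-0.8  0.2 -0.9] t 26.1
shift cm [1.61 0.03 7.46] turn -0.002
untilt [-0.001  0.002  0.   ]
```

Emit:
arm_command(plan=[[3.5, 0, 0, 0, 0, 0, 35], [0.5, 0, 2, 0, 0, 0, 35], [0.3, 0, 3, 0, 0.003, 0, 35], [0.2, 0, 1, 0, 0.003, 0, 35], [0, 0, 0, 0, 0, 0, 35]])

```text
t: 26.72
ee_pos: [0.5112, -0.061, 0.0404]
orientation: [-0.001, 0.001, 1.0, -0.001]
wrist_force: [0.2, -0.4, 0.7]
width: 0.03
```

Run:
```python
from h import *
to(.54,-.061,.026,180)
snap('wrist','w25.png')
```

```text
pos [ 0.5112 -0.061   0.0404] yaw 179.83 tilt [-0.003  -0.0017 -1.    ] w 0.03 F [ 0.2 -0.4  0.7] t 26.73
shift cm [-2.88  0.01  1.43] turn -0.003
untilt [-0.002 -0.003  0.   ]
```

View pics/w25.png

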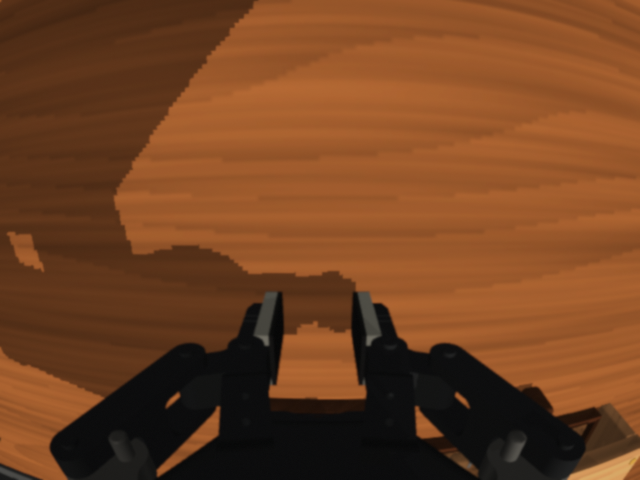

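Emit:
arm_command(plan=[[0, 0, 0.9, 0, 0, 0, 35], [-0.6, 0, 0.5, 0, 0, 0, 35], [-1.2, 0, 0, 0, 0, 0, 35], [-1.2, 0, 0, 0, 0, 0, 35]])

```text
t: 27.28
ee_pos: [0.545, -0.0615, 0.0275]
orientation: [0.001, 0.001, 1.0, -0.001]
wrist_force: [0.2, 0.3, -0.1]
width: 0.0298
```

Run:
```python
from h import *
to(.615,-.061,.026,180)
```

```text
pos [ 0.545  -0.0615  0.0275] yaw 179.83 tilt [ 0.0011 -0.0027 -1.    ] w 0.0298 F [ 0.2  0.3 -0.1] t 27.27
shift cm [-7.    0.08  0.16] turn -0.003
untilt [-0.003  0.001  0.   ]
```

Emit:
arm_command(plan=[[-1.0, 0, 0.05, 0, 0, 0, 35], [-1.0, 0, 0, 0, 0, 0, 35], [-1.0, 0, 0, 0, 0, 0, 35], [-1.0, 0, 0, 0, 0, 0, 35]])

```text
t: 27.78
ee_pos: [0.5875, -0.0615, 0.0272]
orientation: [-0.0, 0.001, 1.0, -0.001]
wrist_force: [-2.1, -1.0, 2.0]
width: 0.0299
```

Run:
```python
from h import *
to(.615,-.061,.026,180)
snap('wrist','w26.png')
```

```text
pos [ 0.5875 -0.0615  0.0272] yaw 179.86 tilt [-5.0e-04 -2.6e-03 -1.0e+00] w 0.0299 F [-2.1 -1.   2. ] t 27.77
shift cm [-2.75  0.06  0.11] turn -0.002
untilt [-0.003 -0.001 -0.   ]
```

View pics/w26.png

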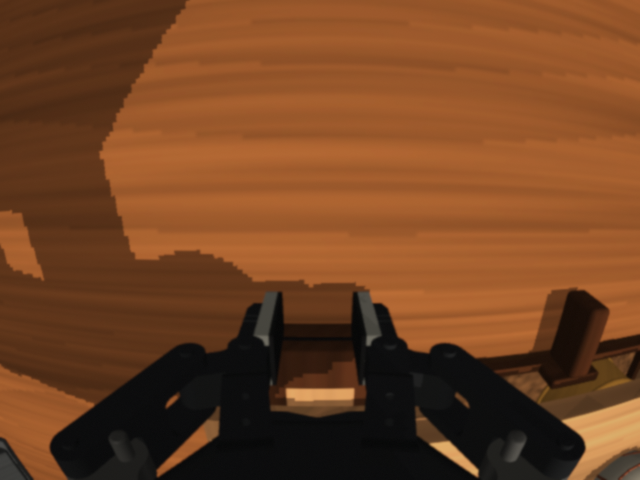

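Emit:
arm_command(plan=[[-0.9, 0, 0, 0, 0, 0, 35], [-0.9, 0, 0, 0, 0, 0, 35], [-0.5, 0, 0, 0, 0, 0, 35]])

```text
t: 28.2
ee_pos: [0.613, -0.0616, 0.0271]
orientation: [0.0, 0.001, 1.0, -0.001]
wrist_force: [-12.2, -1.0, 5.0]
width: 0.0299
```

Run:
```python
from h import *
o1=arm.get_obs();np.save('o27.npy',np.r_[o1['ee_pos'],o1['orientation']])
to(.615,-.061,.026,180)
im=snap('wrist','w27.png');cv2.imwrite('pics/m27.png',cv2.resize(im[280:440,180:580],(800,320),interpolation=2))
```

```text
pos [ 0.613  -0.0616  0.0271] yaw 179.86 tilt [ 2.0e-04 -2.7e-03 -1.0e+00] w 0.0299 F [-12.2  -1.    5. ] t 28.2
shift cm [-0.19  0.06  0.11] turn -0.002
untilt [-0.003  0.    -0.   ]
```

View pics/m27.png

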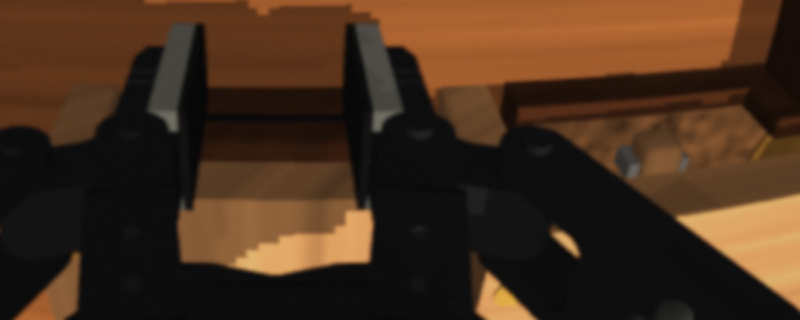

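The force has risen to -12 N, and the foot of the case is level with the cheek feet at row 87–88. One more small nudge, then I'll retreat.

Emit:
arm_command(plan=[[-0.3, 0, -0.05, 0, 0, 0, 35]])

```text
t: 28.38
ee_pos: [0.6131, -0.0615, 0.0269]
orientation: [-0.003, 0.0, 1.0, -0.001]
wrist_force: [-12.7, -3.2, 5.2]
width: 0.03
```

Emit:
arm_command(plan=[[2, 0, 0, 0, 0, 0, 35], [4, 0, 0, 0, 0, 0, 35], [3, 0, -3, 0, 0, 0, 35], [2, 2, -5, 0, 0, 0, 35], [0, 4, -4, 0, 0, 0, 35]])

```text
t: 29.0
ee_pos: [0.5026, -0.0022, 0.1475]
orientation: [-0.002, 0.003, 1.0, -0.001]
wrist_force: [1.6, 0.1, -0.0]
width: 0.0299
```

Emit:
arm_command(plan=[[0, 0, 0, 0, 0, 0, 35], [0, 0, 0, 0, 0, 0, 35]])

```text
t: 29.25
ee_pos: [0.5056, -0.0009, 0.1509]
orientation: [0.003, 0.001, 1.0, -0.002]
wrist_force: [-0.1, 0.0, -0.1]
width: 0.03
```

Run:
```python
from h import *
o1=arm.get_obs();np.save('o28.npy',np.r_[o1['ee_pos'],o1['orientation']]);to(.5,0,.2,180)
im=snap('wrist','w28.png');snap('side','s28.png');snap('scene','sc28.png')
a=cv2.imread('pics/s28.png')[175:345,205:345];b=cv2.imread('pics/sc28.png')[200:380,280:480]
cv2.imwrite('pics/m28.png',np.hstack([cv2.resize(a,(370,450),interpolation=2),cv2.resize(b,(430,450)[:2],interpolation=2)]))
```

```text
pos [ 0.5056 -0.0009  0.1509] yaw 179.83 tilt [ 0.0057 -0.0036 -1.    ] w 0.03 F [-0.1  0.  -0.1] t 29.25
shift cm [ 0.53  0.07 -4.92] turn -0.003
untilt [-0.004  0.006  0.   ]
```

View pics/w28.png

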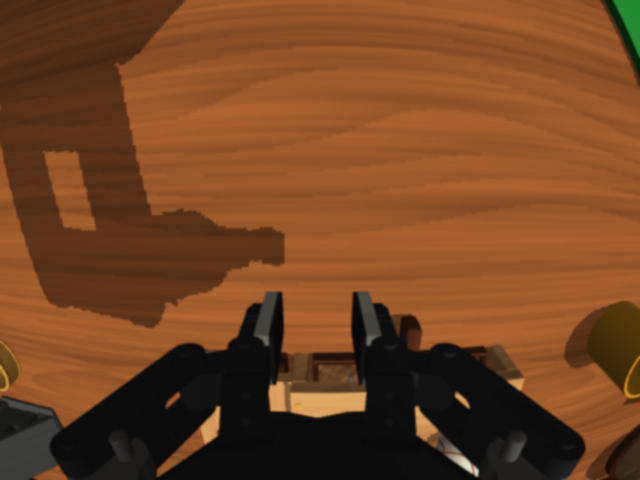

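View pics/m28.png

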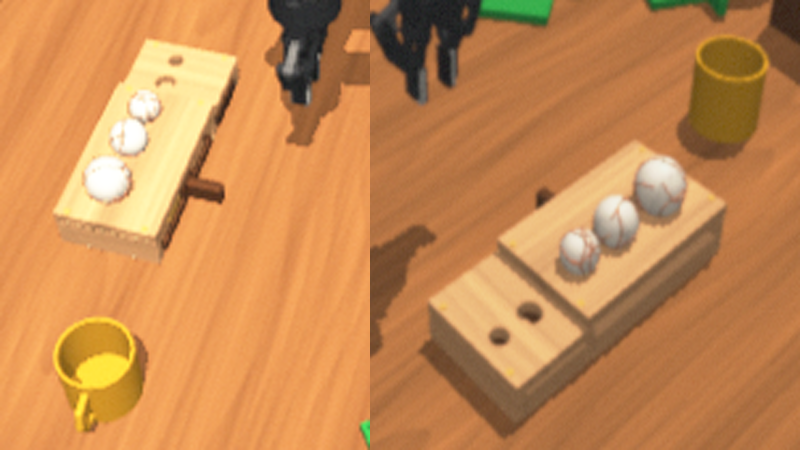

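Emit:
arm_command(plan=[[2, 0, -5, 0, 0, 0, 100], [2, 0, -5, 0, 0, 0, 100], [1, -1, -3, 0, 0, 0, 100], [0, 0, 0, 0, 0, 0, 100], [0, 0, 0, 0, 0, 0, 100]])

```text
t: 30.02
ee_pos: [0.4525, -0.0136, 0.2769]
orientation: [-0.004, 0.005, 1.0, -0.001]
wrist_force: [-0.6, -0.6, 0.1]
width: 0.0857
```

Run:
```python
from h import *
o1=arm.get_obs();np.save('o29.npy',np.r_[o1['ee_pos'],o1['orientation']]);to(.5,0,.2,180)
im=snap('wrist','w29.png');cv2.imwrite('pics/m29.png',cv2.resize(im[270:430,180:480],(800,427),interpolation=2))
```

```text
pos [ 0.4525 -0.0136  0.2769] yaw 179.48 tilt [-0.0085 -0.0017 -1.    ] w 0.0857 F [-0.6 -0.6  0.1] t 30.02
shift cm [-4.81  1.42  7.65] turn -0.009
untilt [-0.002 -0.008 -0.   ]
```

View pics/m29.png

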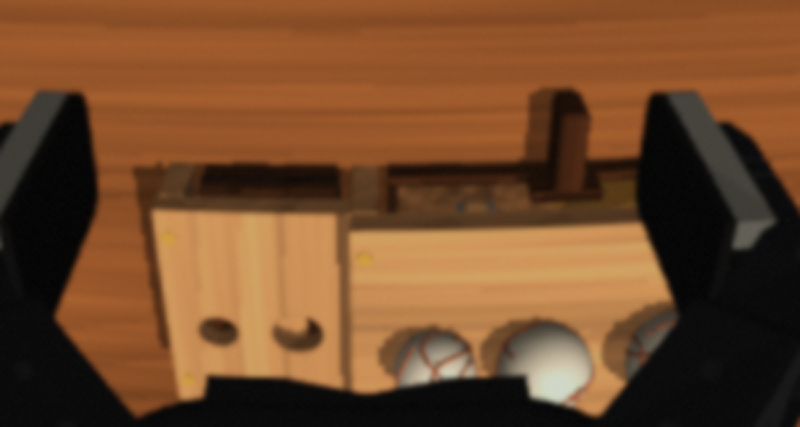

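Both fronts are flush with the cheek feet at crop row 165–167. The case fills the low bay squarely, the tray's pull points outwards and the marbles are still in their holes. Handing in.

Run:
```python
from h import *
print(arm.get_obs()['t']);print(arm.hand_in())
```

```text
30.075
the job is handed in; nothing more can be done
None
```

The job is done and handed in at about 30 s of the 72 s allowed. I set the left-most sieve ring flat in the tray beside the lens, then slid the tray home under the tall part with its pull outwards. After that I slid the case in lengthwise and pushed it home under the low part.

**Last checks:** Both pushes met the back stop, at about 9 N for the tray and 12 N for the case. The last wrist view shows both fronts flush with the rack's cheeks, to within about 1–2 mm, and straight. The marbles are in their holes and the mug looks unmoved. I never touched the bottle, but the last views did not cover it.

**What disagreed or went wrong:**
- **Tray slide:** the tool pitched down twice while pushing the tray, with up to about 40 N upward at the wrist. I levelled it each time and regripped the pull a little higher the second time.
- **Measurements:** the scene and side cameras disagreed by up to about 1 cm on the tray and case, so I relied on their average and the wrist camera.
- **Sieve ring:** I saw it lying flat beside the lens before the slide. Once the tray was under the board, only its +y part was partly visible.

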